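# Uncap a radio's antenna ports and box the caps

## Task

Make the radio ready for its antennas: open the black cap box so that its lid rests back on its stop by itself, unscrew every hex cap still on the radio's ports, put them and the loose cap from the bench into the box, and shut the lid. Some of the ports have a reverse (left-hand) thread and nothing marks which, so feel which way each cap gives. Leave the screwdriver, the solder spool and the circuit board where they are.

Things in the scene. Friction and masses are not known exactly. Their poses are not given: they have to be found in the camera images.
- cap0_mid (a point): Bare steel hexagonal screw cap, one of up to five alike: 44 mm across flats, 51 across corners, 34 tall, 4 mm walls, open below, 160 to 280 g. Point: its centre, half-way up; z out of its closed top; flats face 30, 90, 150.. degrees from its x axis. Starts screwed fully home on a radio port, or is absent.
- cap1_mid (a point): Centre of another such cap, same size and axes as cap0. Starts screwed fully home on one of the radio's ports, or is absent.
- cap2_mid (a point): Centre of another such cap, same size and axes as cap0. Starts screwed fully home on one of the radio's ports, or is absent.
- cap3_mid (a point): Centre of another such cap, same size and axes as cap0. Starts screwed fully home on one of the radio's ports, or is absent.
- cap4_mid (a point): Centre of another such cap, same size and axes as cap0, that starts loose on the bench, mouth down (centre 17 mm above the bench).
- radio: Grey cast radio housing, 230 x 230 mm and 80 mm tall (cooling fins out to 254 mm across its y), fixed to the bench with its connector face up. Origin at the centre of its underside. Four brass ports on top at (+-55, +-55) mm along its x and y: a 40 mm shoulder 14 mm high, where the cap's rim rests (seated cap's centre 111 mm above the bench), then a 26 mm neck 29 mm high.
- thread (a point): Centre of the radio's top face. The caps' coarse lug thread: 90 to 120 degrees of turn in the loosening direction (a second stop comes at 123) frees a cap, which need not rise as it turns; then it lifts straight off. Some ports are left-handed (loosen clockwise from above), others right-handed; nothing shows which. The wrong way, it is dead against a stop within 3 degrees; the right way it turns easily.
- capbox_in (a point): Centre of the inner floor (4 mm above the bench) of the fixed black plastic cap box: 150 mm along its x, 260 mm along its y, 60 mm tall outside, walls 4 mm. The lid is hinged along the +x rim; the axes of this point are the box's, z up.
- lid (a joint): Angle of the box's lid: 0 shut, growing as it is raised; 1.9 rad is its stop, leaning back past upright. A plain free hinge: past about 1.7 rad it falls back on its stop by itself, below about 1.3 it falls shut if let go.
- lid_handle (a point): Middle of the lid's handle: a round steel bar 11 mm thick, 100 mm long, parallel to the hinge (the box's y), 42 mm off the lid's outer face on two posts 88 mm apart, 12 mm in from the free edge. With the lid shut it is 107 mm above the bench, 138 mm from the hinge towards the box's -x. It can turn in the grip. Turns with the lid; at 0 its axes are the box's.
- lid_hinge (a point): Middle of the lid's hinge line, on the top of the box's +x rim, 60 mm above the bench; its y axis is the hinge line. The lid is a plain 5 mm plate, 150 x 260 mm, mass 150 g.
- driver: Electric screwdriver with a dark red grip and a steel nose, 200 mm long, 36 mm thick, lying on the bench. Not part of the job.
- spool: Spool of solder, 56 mm across, 50 mm tall, standing on the bench; origin under its centre. Not part of the job.
- board: Small green circuit board, 70 x 45 mm, lying on the bench; origin under its centre. Not part of the job.
Things that resemble listed ones, but are neither listed nor needed, are in the scene too. Leave any blue or purple look-alike of the part that bears cap3_mid alone.

How it is judged:
By the outcome, as a careful person would: the job done as asked, in the order asked, and still so for the second after the job is handed in, with the robot touching nothing.
Of cap0, cap1, cap2, cap3 only 3 to 4 are there at a start; the rules pass over those that are not, and their reading is None.
At some moment in a run one of cap4 may be knocked a few centimetres aside while the robot is not near it.
Once in a run the grip may slacken for a moment while it holds something.
It also fails if it takes over 210 s, if anything falls off the work surface, if the arm or the gripper's body presses on something with over 40 N, if the wrist force passes 120 N, or if a joint passes its speed limit or range.

## Robot

A 6-joint arm with a two-finger parallel gripper is mounted at the origin on the work surface. World frame = base frame: x ahead of the robot, y to its left, z up, the work surface at z = 0. Lengths are in m, angles in rad, forces in N, time in s.
With the tool pointing down it reaches from about 0.3 to 0.775 m from the base axis. Payload 14.6 kg.
Tool frame: the origin (TCP) lies midway between the tips of the shut fingers; the grasp point (between the pads) lies 19 mm behind it (robot.hold_point_z is the distance from the TCP to the grasp point, in m); z points along the fingers, y is the line along which they close (so a half turn about z gives the same grasp; the last joint's range is limited). The gripper opens to 94 mm and grips with 3 to 60 N. Pads are 16 mm wide; open, the fingers measure 119 mm over their backs; the gripper's body (75 mm by 177 mm) begins 78 mm behind the grasp point.
Start: joints at [-1.358, 0.3, 1.521, -0, 1.321, -0.067], TCP at [0.152, -0.529, 0.205] pointing down, gripper open.
Joint ranges: [-3.03, 3.03], [-0.79, 2.21], [0.23, 2.52], [-1.04, 4.18], [0, 3.07], [-2.55, 2.55]. Speed limits (rad/s): [2.22, 2.22, 2.57, 3.14, 3.14, 3.14].

## Interface

Orientations are given as a rotation vector (axis times angle).
In Python, from rig import status, imaging, job, robot gives the robot as it stands.
- The arm moves only by the tool apply_moves, never from a script. Its argument "targets" is a list of rows, each an object of numbers: "fingers": the closure, from 0 (fully open) to 1 (shut); "tx", "ty", "tz": the shift along the tool's x, y, z in cm; "wx", "wy", "wz": the turn, a rotation vector about the tool's x, y, z in rad. A call has 1 to 12 rows; each row is the pose to reach, as a shift and turn from the pose commanded when the call began, along the tool's axes at that moment; what a row does not reach only later rows make up. A row lasts 1/12 s, in which the tool goes at most 41.7 mm and 7.16 degrees, less where a joint would pass 70% of its speed; a pose out of reach is approached as far as the arm can. A call with a gripper value outside its range is refused whole. The fingers move at their own pace and stop on an object; the grip force is fixed at half the most. Time passes only in rows, so rows that repeat a pose let the fingers close. It gives the time, the measured TCP pose, the force, the opening and the grip force at its end, in the units of the state.
- status.get_obs(): the state, without advancing time (a new reading comes with each control period).
- imaging.capture(name): name is "scene" or "top" or "wrist"; returns the picture (480x640x3 uint8, red, green, blue); there is no depth.
- imaging.calibration(name): a dict with "fx", "fy", "cx", "cy" (pixels), "cam_to_world" (4x4, takes a point from camera to world coordinates); the wrist camera has in their place "hand_eye" (4x4, takes a point from camera to tool coordinates, whose origin is the TCP and whose axes are the flange's). Camera axes: x right, y down, z forward; pixel columns grow to the right and rows downward; lengths in m; the calibration is good to about 2 mm. A picture is of the moment at which its call begins: read the wrist's pose just before it. calibration takes no time and is no camera call.
- job.hand_in(): hands the job in; it is judged then, once.
The state is a dict: "time_s": time; "joints": joint angles; "qvel": joint speeds; "joint_torque": joint torques, N m; "ee_pos": TCP position; "tool_rot": TCP orientation; "ft_force": force on the tool from outside, world axes, zero at the start; "wrist_torque": the same for the moment, N m; "grip_width": opening from 0.0 (shut) to 1.0 (fully open); "gripper_force": force on a finger pad.
Only numpy, scipy, OpenCV 4.12 (cv2) and the standard library are available. Lean on these libraries where they do the work, as an engineer would, in place of code of your own. Each camera call takes 0.05 s, during which the arm holds its last target. There are 200 camera calls.

## Working session

There is one attempt and no reset: what is moved stays moved. The work goes in short steps, Python scripts to look and compute and a tool call to move; the robot and the scene stay as the last step left them, time stands still between calls to the robot, and variables do not carry over. Pictures are saved under pics/ and viewed, at most 14 in all, crops included, and the job is handed in when it is done.

Besides the shell and the picture viewer there is one more tool, called after "Request:" by a JSON object that holds its "name" and its "arguments". apply_moves: Moves the arm, as the interface text tells. Its arguments: {"type":"object","properties":{"targets":{"type":"array","items":{"type":"object","properties":{"fingers":{"type":"number"},"tx":{"type":"number"},"ty":{"type":"number"},"tz":{"type":"number"},"wx":{"type":"number"},"wy":{"type":"number"},"wz":{"type":"number"}}}}},"required":["targets"]}

```bash
mkdir -p pics; cat > h.py <<'E'
import numpy as np, cv2
from scipy.spatial.transform import Rotation as R
from rig import status, imaging, job, robot
def snap(n,f=None):
    im=imaging.capture(n)
    if f: cv2.imwrite('pics/'+f+'.png',cv2.cvtColor(im,cv2.COLOR_RGB2BGR))
    return im
def campose(n):
    c=imaging.calibration(n)
    if 'cam_to_world' in c: return c,np.array(c['cam_to_world'])
    o=status.get_obs(); T=np.eye(4); T[:3,:3]=R.from_rotvec(o['tool_rot']).as_matrix(); T[:3,3]=o['ee_pos']
    return c,T@np.array(c['hand_eye'])
def ray(n,u,v,z):
    c,T=campose(n); d=T[:3,:3]@np.array([(u-c['cx'])/c['fx'],(v-c['cy'])/c['fy'],1]); o=T[:3,3]
    return o+d*(z-o[2])/d[2]
def proj(n,p):
    c,T=campose(n); q=T[:3,:3].T@(np.array(p)-T[:3,3]); return [c['fx']*q[0]/q[2]+c['cx'],c['fy']*q[1]/q[2]+c['cy']]
def tool(p):
    """shift in tool axes (cm) from the measured TCP to world p"""
    o=status.get_obs(); return R.from_rotvec(o['tool_rot']).inv().apply(np.array(p)-o['ee_pos'])*100
E
python3 - <<'E'
from h import *
snap('top','top0');snap('scene','scene0')
o=status.get_obs();print(o); print(R.from_rotvec(o['tool_rot']).as_matrix().round(3)); print(robot.hold_point_z,[a for a in dir(robot) if a[0]!='_'])
for n in('top','scene','wrist'):print(n,imaging.calibration(n))
E
```

```text
{'time_s': 0.1, 'joints': array([-1.35759711e+00,  3.00397956e-01,  1.52147100e+00,  9.75226748e-06,
        1.32071689e+00, -6.65990680e-02]), 'qvel': array([-8.76678122e-04, -1.77505063e-03, -1.77480591e-03,  4.36183010e-04,
       -3.43979791e-05,  6.37610582e-04]), 'joint_torque': array([ 5.02968433e-04, -5.32644510e+01, -3.53286874e+01,  7.09583564e-02,
        2.34815682e-02, -5.77998799e-05]), 'ee_pos': array([ 0.15184245, -0.52839552,  0.20497302]), 'tool_rot': array([-3.10991849e+00, -4.37931887e-01,  9.94215308e-05]), 'ft_force': array([ 0.12548665, -0.09564389, -0.15196441]), 'wrist_torque': array([ 0.03370625, -0.04234776,  0.04001587]), 'gripper_force': 0.0, 'grip_width': 0.9986870240730885}
[[ 0.961  0.276 -0.   ]
 [ 0.276 -0.961  0.001]
 [ 0.    -0.001 -1.   ]]
0.0188 ['IKError', 'hold_point_z']
top {'fx': 622.3323542024768, 'fy': 622.3323542024768, 'cx': 310.4237214545043, 'cy': 240.99345034869583, 'cam_to_world': array([[-0.01028649, -0.98444175,  0.17540989,  0.34640917],
       [-0.99993886,  0.00941509, -0.0057993 ,  0.08863038],
       [ 0.00405757, -0.17545882, 
[... 221 characters left out ...]
[ 0.70921564,  0.48941591, -0.50743003,  1.36427042],
       [ 0.70498989, -0.49393891,  0.5089338 , -0.7187205 ],
       [-0.00155914, -0.71867685, -0.69534247,  1.17733487],
       [ 0.        ,  0.        ,  0.        ,  1.        ]])}
wrist {'fx': 423.7055527513656, 'fy': 423.7055527513656, 'cx': 319.1853794705395, 'cy': 240.08393311696497, 'hand_eye': array([[ 4.82089755e-04, -9.67120355e-01, -2.54318669e-01,
         7.36035955e-02],
       [ 9.99999767e-01,  5.89294360e-04, -3.45349906e-04,
         7.97484539e-04],
       [ 4.83863482e-04, -2.54318444e-01,  9.67120414e-01,
        -1.79746865e-01],
       [ 0.00000000e+00,  0.00000000e+00,  0.00000000e+00,
         1.00000000e+00]])}
```

View pics/top0.png

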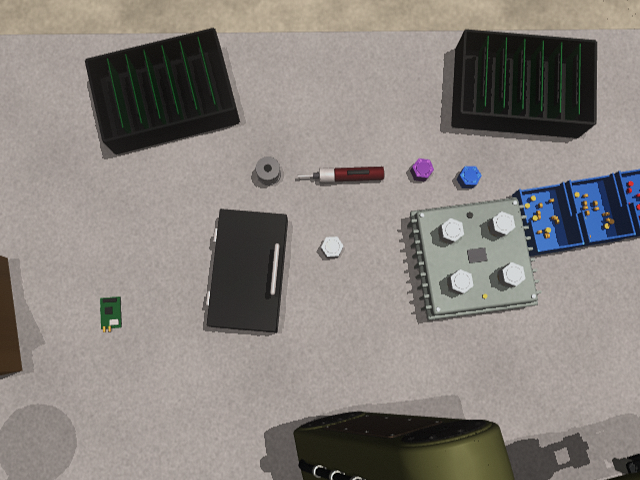

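View pics/scene0.png

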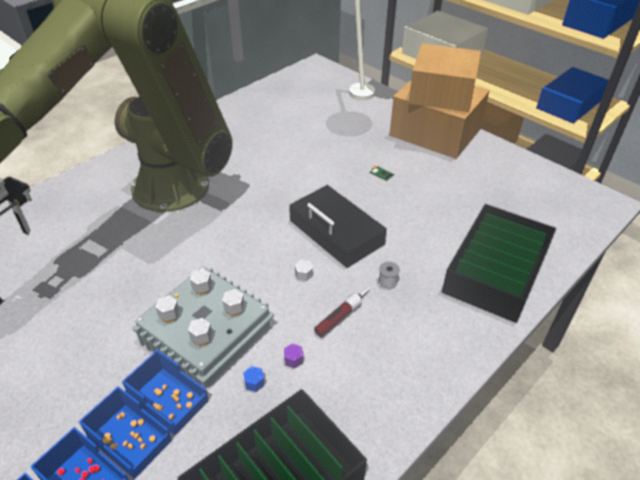

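The top view shows four steel caps on the radio at (453,230), (503,224), (461,282) and (514,274). The loose steel cap is at (332,247). The black box is at (247,270), with its handle bar at (275,270) and hinge on the left. The purple (423,169) and blue (470,177) caps are look-alikes to leave alone.

```bash
cat > m.py <<'E'
from h import *
im=snap('top'); hsv=cv2.cvtColor(im,cv2.COLOR_RGB2HSV)
m=((hsv[...,2]>205)&(hsv[...,1]<40)).astype(np.uint8)
n,l,s,c=cv2.connectedComponentsWithStats(m)
for i in range(1,n):
    if s[i,4]>60 and 130<c[i][1]<360:
        x,y,w,h,a=s[i]
        print((x,y,w,h,a),c[i].round(1),'z.128',ray('top',*c[i],.128).round(4)[:2],'z.034',ray('top',*c[i],.034).round(4)[:2],'z.107',ray('top',*c[i],.107).round(4)[:2], cv2.minAreaRect(cv2.findContours((l==i).astype(np.uint8),0,2)[0][0]))
k=((hsv[...,2]<60)).astype(np.uint8); k[:205]=0;k[340:]=0;k[:,:200]=0;k[:,295:]=0
k=cv2.morphologyEx(k,cv2.MORPH_CLOSE,np.ones((9,9)))
ct=max(cv2.findContours(k,0,2)[0],key=cv2.contourArea)
p=cv2.approxPolyDP(ct,6,True)[:,0]
for q in p: print(q,ray('top',*q,.065).round(4)[:2])
cv2.imwrite('pics/crop0.png',cv2.cvtColor(np.hstack([cv2.resize(im[200:340,195:350],None,fx=2.58,fy=3),cv2.resize(im[200:340,400:545],None,fx=2.75,fy=3)]),cv2.COLOR_RGB2BGR))
E
python3 m.py
```

```text
(np.int32(320), np.int32(171), np.int32(14), np.int32(6), np.int32(63)) [326.6 173.5] z.128 [0.7228 0.0448] z.034 [0.7502 0.0416] z.107 [0.7289 0.0441] ((326.5, 173.5), (5.0, 13.0), 90.0)
(np.int32(493), np.int32(212), np.int32(22), np.int32(22), np.int32(295)) [503.7 222.4] z.128 [ 0.6121 -0.3286] z.034 [ 0.6315 -0.359 ] z.107 [ 0.6164 -0.3354] ((503.4999694824219, 222.49998474121094), (22.097745895385742, 18.75522804260254), 21.801406860351562)
(np.int32(442), np.int32(219), np.int32(22), np.int32(21), np.int32(282)) [452.5 229.1] z.128 [ 0.5986 -0.2193] z.034 [ 0.617  -0.2417] z.107 [ 0.6027 -0.2243] ((452.4189147949219, 229.0135040283203), (20.878671646118164, 19.892276763916016), 80.53767395019531)
(np.int32(322), np.int32(237), np.int32(21), np.int32(19), np.int32(248)) [331.8 245.8] z.128 [0.5654 0.0362] z.034 [0.5813 0.0324] z.107 [0.5689 0.0353] ((331.9878234863281, 245.89024353027344), (17.448183059692383, 20.098541259765625), 83.6598129272461)
(np.int32(272), np.int32(245), np.int32(6), np.int32(48), np.int32(67)) [274.6 269.1] z.128 [0.5171 0.1563] z.034 [0.5295 0.1613] z.107 [0.5199 0.1575] ((274.6690979003906, 268.5164794921875), (1.3351246118545532, 47.26340866088867), 5.572197437286377)
(np.int32(503), np.int32(263), np.int32(22), np.int32(23), np.int32(295)) [513.7 273.4] z.128 [ 0.5032 -0.3423] z.034 [ 0.5146 -0.3737] z.107 [ 0.5057 -0.3493] ((513.637939453125, 273.6551818847656), (22.469135284423828, 19.312314987182617), 21.801410675048828)
(np.int32(451), np.int32(270), np.int32(22), np.int32(22), np.int32(298)) [461.8 280.6] z.128 [ 0.4893 -0.2332] z.034 [ 0.4997 -0.2566] z.107 [ 0.4916 -0.2384] ((461.7000732421875, 280.60003662109375), (22.360679626464844, 19.230182647705078), 26.56505012512207)
[221 209] [0.6614 0.2789]
[207 325] [0.4057 0.3052]
[276 332] [0.3892 0.1567]
[286 215] [0.6464 0.1343]
```

View pics/crop0.png

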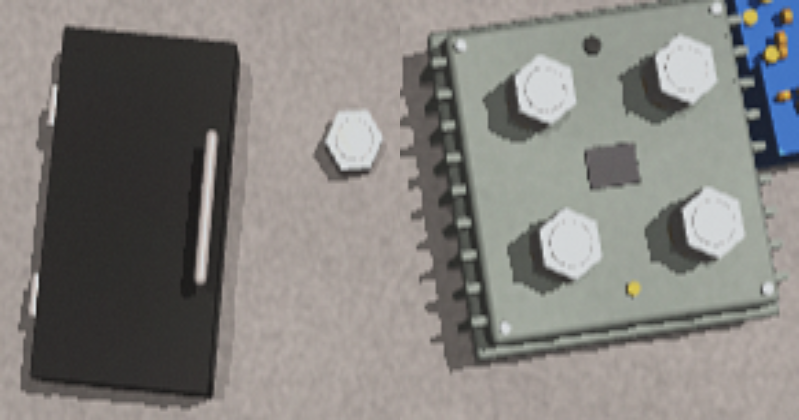

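```bash
cat >> h.py <<'E'
def go(p,xang):
    """print row numbers to reach TCP p with tool straight down, tool x at xang deg"""
    o=status.get_obs(); Rc=R.from_rotvec(o['tool_rot'])
    a=np.radians(xang); x=np.array([np.cos(a),np.sin(a),0]); z=np.array([0,0,-1.]); Rt=R.from_matrix(np.c_[x,np.cross(z,x),z])
    t=Rc.inv().apply(np.array(p)-o['ee_pos'])*100; w=(Rc.inv()*Rt).as_rotvec()
    print('t',t.round(2),'w',w.round(3),'j',np.round(o['joints'],2),'t_s',round(o['time_s'],1))
E
python3 -c "
from h import *
go([.52,.155,.28],174.3)"
```

```text
t [ 54.26 -55.53  -7.45] w [-0.000e+00 -1.000e-03 -2.762e+00] j [-1.36  0.3   1.52  0.    1.32 -0.07] t_s 0.1
```

Request:
{"name": "apply_moves", "arguments": {"targets": [{"tz": -4,"fingers": 0.3},{"tz": -7.5},{"tx": 54.3,"ty": -55.5,"tz": -7.5,"wz": -2.76},{"tx": 54.3,"ty": -55.5,"tz": -7.5,"wz": -2.76},{"tx": 54.3,"ty": -55.5,"tz": -7.5,"wz": -2.76},{"tx": 54.3,"ty": -55.5,"tz": -7.5,"wz": -2.76},{"tx": 54.3,"ty": -55.5,"tz": -7.5,"wz": -2.76},{"tx": 54.3,"ty": -55.5,"tz": -7.5,"wz": -2.76},{"tx": 54.3,"ty": -55.5,"tz": -7.5,"wz": -2.76},{"tx": 54.3,"ty": -55.5,"tz": -7.5,"wz": -2.76},{"tx": 54.3,"ty": -55.5,"tz": -7.5,"wz": -2.76},{"tx": 54.3,"ty": -55.5,"tz": -7.5,"wz": -2.76}]}}

```text
invalid input at $.targets[0]: expected keys fingers, tx, ty, tz, wx, wy, wz
```

```bash
python3 -c "
from h import *
print(status.get_obs()['ee_pos'])
go([.52,.155,.28],174.3)"
```

```text
[ 0.15183353 -0.52842219  0.20503464]
t [ 54.26 -55.53  -7.45] w [-0.000e+00 -1.000e-03 -2.762e+00] j [-1.36  0.3   1.52  0.    1.32 -0.07] t_s 0.1
```

All keys are needed in each row.

Request:
{"name": "apply_moves", "arguments": {"targets": [{"fingers": 0.3,"tx": 0,"ty": 0,"tz": -4,"wx": 0,"wy": 0,"wz": 0},{"fingers": 0.3,"tx": 0,"ty": 0,"tz": -7.5,"wx": 0,"wy": 0,"wz": 0},{"fingers": 0.3,"tx": 54.3,"ty": -55.5,"tz": -7.5,"wx": 0,"wy": 0,"wz": -2.76},{"fingers": 0.3,"tx": 54.3,"ty": -55.5,"tz": -7.5,"wx": 0,"wy": 0,"wz": -2.76},{"fingers": 0.3,"tx": 54.3,"ty": -55.5,"tz": -7.5,"wx": 0,"wy": 0,"wz": -2.76},{"fingers": 0.3,"tx": 54.3,"ty": -55.5,"tz": -7.5,"wx": 0,"wy": 0,"wz": -2.76},{"fingers": 0.3,"tx": 54.3,"ty": -55.5,"tz": -7.5,"wx": 0,"wy": 0,"wz": -2.76},{"fingers": 0.3,"tx": 54.3,"ty": -55.5,"tz": -7.5,"wx": 0,"wy": 0,"wz": -2.76},{"fingers": 0.3,"tx": 54.3,"ty": -55.5,"tz": -7.5,"wx": 0,"wy": 0,"wz": -2.76},{"fingers": 0.3,"tx": 54.3,"ty": -55.5,"tz": -7.5,"wx": 0,"wy": 0,"wz": -2.76},{"fingers": 0.3,"tx": 54.3,"ty": -55.5,"tz": -7.5,"wx": 0,"wy": 0,"wz": -2.76},{"fingers": 0.3,"tx": 54.3,"ty": -55.5,"tz": -7.5,"wx": 0,"wy": 0,"wz": -2.76}]}}

```text
time_s: 1.15
ee_pos: [0.35, -0.1599, 0.2806]
tool_rot: [2.26, 2.182, 0.0]
ft_force: [0.6, -0.1, -0.5]
grip_width: 0.701
gripper_force: 0.0
```

```bash
python3 -c "
from h import *
print(status.get_obs()['ee_pos'])
go([.52,.155,.28],174.3)"
```

```text
[ 0.3499907  -0.15988487  0.28057463]
t [32.07 15.88  0.06] w [ 0.     0.    -1.506] j [-0.52 -0.14  1.82  0.    1.46 -0.49] t_s 1.1
```

Request:
{"name": "apply_moves", "arguments": {"targets": [{"fingers": 0.45,"tx": 32,"ty": 15.9,"tz": 0,"wx": 0,"wy": 0,"wz": -1.5},{"fingers": 0.45,"tx": 32,"ty": 15.9,"tz": 0,"wx": 0,"wy": 0,"wz": -1.5},{"fingers": 0.45,"tx": 32,"ty": 15.9,"tz": 0,"wx": 0,"wy": 0,"wz": -1.5},{"fingers": 0.45,"tx": 32,"ty": 15.9,"tz": 0,"wx": 0,"wy": 0,"wz": -1.5},{"fingers": 0.45,"tx": 32,"ty": 15.9,"tz": 0,"wx": 0,"wy": 0,"wz": -1.5},{"fingers": 0.45,"tx": 32,"ty": 15.9,"tz": 0,"wx": 0,"wy": 0,"wz": -1.5},{"fingers": 0.45,"tx": 32,"ty": 15.9,"tz": 0,"wx": 0,"wy": 0,"wz": -1.5},{"fingers": 0.45,"tx": 32,"ty": 15.9,"tz": 0,"wx": 0,"wy": 0,"wz": -1.5},{"fingers": 0.45,"tx": 32,"ty": 15.9,"tz": 0,"wx": 0,"wy": 0,"wz": -1.5},{"fingers": 0.45,"tx": 32,"ty": 15.9,"tz": 0,"wx": 0,"wy": 0,"wz": -1.5},{"fingers": 0.45,"tx": 32,"ty": 15.9,"tz": 0,"wx": 0,"wy": 0,"wz": -1.5},{"fingers": 0.45,"tx": 32,"ty": 15.9,"tz": 0,"wx": 0,"wy": 0,"wz": -1.5}]}}

```text
time_s: 2.15
ee_pos: [0.5216, 0.1519, 0.2798]
tool_rot: [-0.164, -3.136, 0.0]
ft_force: [0.0, -0.2, -0.5]
grip_width: 0.549
gripper_force: 0.0
```

```bash
python3 -c "
from h import *
go([.52,.155,.28],174.3)
im=snap('wrist','w1'); print(proj('wrist',[.52,.155,.107]))
hsv=cv2.cvtColor(im,cv2.COLOR_RGB2HSV); m=((hsv[...,2]>150)&(hsv[...,1]<60)).astype(np.uint8)
n,l,s,c=cv2.connectedComponentsWithStats(m)
for i in range(1,n):
  if 300<s[i,4]<20000: print(s[i],c[i],ray('wrist',*c[i],.11).round(4))
"
```

```text
t [ 0.19  0.29 -0.02] w [-0.    -0.001 -0.005] j [ 0.22  0.24  1.43  0.    1.48 -1.25] t_s 2.1
[np.float64(323.75143356501445), np.float64(216.13351274269348)]
[ 428   27   66   46 1529] [465.13799869  47.52125572] [0.3991 0.2744 0.11  ]
[322 206  12  75 785] [327.41019108 243.17197452] [0.5432 0.156  0.11  ]
[   0  302   56   82 1583] [ 12.59507265 355.        ] [ 0.6218 -0.1417  0.11  ]
[  0 431  28  49 918] [ 12.54248366 455.30936819] [ 0.7295 -0.1723  0.11  ]
[  210   430   216    50 10029] [318.10619204 455.55319573] [0.7584 0.1274 0.11  ]
```

View pics/w1.png

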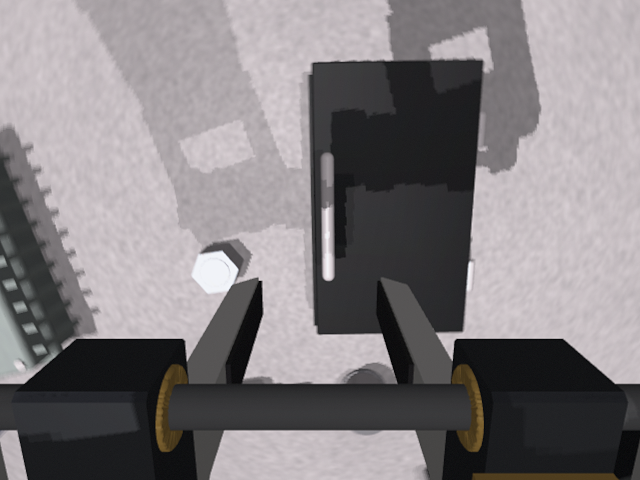

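The wrist view shows the handle bar from (328,153) to (328,281), so its middle is at (328,217), about 4 px from the predicted point. The box edges are parallel to the view.

```bash
python3 -c "
from h import *
for q in [(327.5,217,.107),(327,155,.107),(328,279,.107),(316,64,.065),(482,61,.065),(463,330,.065),(319,332,.065)]: print(q,ray('wrist',*q).round(4)[:2])
h=ray('wrist',327.5,217,.107); go([h[0],h[1],.107-.019],174.3)
"
```

```text
(327.5, 217, 0.107) [0.521  0.1581]
(327, 155, 0.107) [0.4695 0.1623]
(328, 279, 0.107) [0.5766 0.1535]
(316, 64, 0.065) [0.3939 0.1603]
(482, 61, 0.065) [0.4051 0.3039]
(463, 330, 0.065) [0.66   0.2853]
(319, 332, 0.065) [0.6483 0.1387]
t [ 0.1   0.65 19.2 ] w [-0.    -0.001  0.004] j [ 0.22  0.24  1.43 -0.    1.48 -1.26] t_s 2.2
```

Request:
{"name": "apply_moves", "arguments": {"targets": [{"fingers": 0.45,"tx": 0.1,"ty": 0.6,"tz": 4,"wx": 0,"wy": 0,"wz": 0},{"fingers": 0.45,"tx": 0.1,"ty": 0.6,"tz": 8,"wx": 0,"wy": 0,"wz": 0},{"fingers": 0.45,"tx": 0.1,"ty": 0.6,"tz": 12,"wx": 0,"wy": 0,"wz": 0},{"fingers": 0.45,"tx": 0.1,"ty": 0.6,"tz": 15.5,"wx": 0,"wy": 0,"wz": 0},{"fingers": 0.45,"tx": 0.1,"ty": 0.6,"tz": 18,"wx": 0,"wy": 0,"wz": 0},{"fingers": 0.45,"tx": 0.1,"ty": 0.6,"tz": 19.2,"wx": 0,"wy": 0,"wz": 0},{"fingers": 1,"tx": 0.1,"ty": 0.6,"tz": 19.2,"wx": 0,"wy": 0,"wz": 0},{"fingers": 1,"tx": 0.1,"ty": 0.6,"tz": 19.2,"wx": 0,"wy": 0,"wz": 0},{"fingers": 1,"tx": 0.1,"ty": 0.6,"tz": 19.2,"wx": 0,"wy": 0,"wz": 0},{"fingers": 1,"tx": 0.1,"ty": 0.6,"tz": 19.2,"wx": 0,"wy": 0,"wz": 0},{"fingers": 1,"tx": 0.1,"ty": 0.6,"tz": 19.2,"wx": 0,"wy": 0,"wz": 0},{"fingers": 1,"tx": 0.1,"ty": 0.6,"tz": 19.2,"wx": 0,"wy": 0,"wz": 0}]}}

```text
time_s: 3.2
ee_pos: [0.5217, 0.1575, 0.0894]
tool_rot: [0.176, 3.135, 0.001]
ft_force: [-1.5, -1.1, 0.1]
grip_width: 0.16
gripper_force: 0.0
```

```bash
python3 -c "
from h import *
o=status.get_obs();print(o['grip_width']*94,o['gripper_force'],o['ft_force'],o['ee_pos'])
go([.521,.158,.088],175)
# arc in tool axes (y=box +x), from bar at r=146, a0=18.8
import math
for d in [0,8,16,25,35,45,55,65,75,85,95,103,108]:
  a=math.radians(18.8+d); a0=math.radians(18.8); print(d,round(14.58*(math.cos(a0)-math.cos(a)),2),round(-14.58*(math.sin(a)-math.sin(a0)),2))
"
```

```text
15.054939611386681 0.0 [-1.48192213 -1.12821452  0.12871519] [0.52172341 0.15749486 0.08935792]
t [0.08 0.04 0.14] w [ 0.     0.001 -0.025] j [ 0.23  0.41  1.66  0.    1.07 -1.23] t_s 3.2
0 0.0 -0.0
8 0.79 -1.88
16 1.83 -3.62
25 3.28 -5.39
35 5.19 -7.07
45 7.36 -8.38
55 9.73 -9.3
65 12.23 -9.8
75 14.77 -9.85
85 17.28 -9.46
95 19.69 -8.64
103 21.49 -7.69
108 22.54 -6.98
```

Still closing; first rows wait, then follow the arc (about 6–10° per row).

Request:
{"name": "apply_moves", "arguments": {"targets": [{"fingers": 1,"tx": 0,"ty": 0,"tz": 0,"wx": 0,"wy": 0,"wz": 0},{"fingers": 1,"tx": 0,"ty": 0,"tz": 0,"wx": 0,"wy": 0,"wz": 0},{"fingers": 1,"tx": 0,"ty": 0,"tz": 0,"wx": 0,"wy": 0,"wz": 0},{"fingers": 1,"tx": 0,"ty": 0.2,"tz": -0.5,"wx": 0,"wy": 0,"wz": 0},{"fingers": 1,"tx": 0,"ty": 0.5,"tz": -1.2,"wx": 0,"wy": 0,"wz": 0},{"fingers": 1,"tx": 0,"ty": 0.8,"tz": -1.9,"wx": 0,"wy": 0,"wz": 0}]}}

```text
time_s: 3.7
ee_pos: [0.5224, 0.1661, 0.1076]
tool_rot: [0.175, 3.136, 0.002]
ft_force: [5.1, 8.5, -6.6]
grip_width: 0.105
gripper_force: 30.0
```

```bash
python3 -c "
from h import *
o=status.get_obs();print(o['grip_width']*94,o['gripper_force'],o['ft_force'],o['ee_pos'],o['wrist_torque'])
"
```

```text
9.904576935843004 29.999464452266693 [ 5.11405669  8.49617524 -6.57681718] [0.52242693 0.16611158 0.10761957] [ 1.36237529 -0.89593949  0.10848399]
```

Request:
{"name": "apply_moves", "arguments": {"targets": [{"fingers": 1,"tx": 0,"ty": 0.5,"tz": -0.9,"wx": 0,"wy": 0,"wz": 0},{"fingers": 1,"tx": 0,"ty": 1.0,"tz": -1.7,"wx": 0,"wy": 0,"wz": 0},{"fingers": 1,"tx": 0,"ty": 1.7,"tz": -2.6,"wx": 0,"wy": 0,"wz": 0},{"fingers": 1,"tx": 0,"ty": 2.5,"tz": -3.5,"wx": 0,"wy": 0,"wz": 0},{"fingers": 1,"tx": 0,"ty": 3.4,"tz": -4.4,"wx": 0,"wy": 0,"wz": 0},{"fingers": 1,"tx": 0,"ty": 4.4,"tz": -5.2,"wx": 0,"wy": 0,"wz": 0},{"fingers": 1,"tx": 0,"ty": 5.4,"tz": -5.9,"wx": 0,"wy": 0,"wz": 0},{"fingers": 1,"tx": 0,"ty": 6.6,"tz": -6.5,"wx": 0,"wy": 0,"wz": 0},{"fingers": 1,"tx": 0,"ty": 7.7,"tz": -7.0,"wx": 0,"wy": 0,"wz": 0},{"fingers": 1,"tx": 0,"ty": 8.9,"tz": -7.4,"wx": 0,"wy": 0,"wz": 0},{"fingers": 1,"tx": 0,"ty": 10.2,"tz": -7.75,"wx": 0,"wy": 0,"wz": 0},{"fingers": 1,"tx": 0,"ty": 11.4,"tz": -7.9,"wx": 0,"wy": 0,"wz": 0}]}}

```text
time_s: 4.7
ee_pos: [0.5351, 0.2795, 0.1881]
tool_rot: [0.176, 3.135, 0.0]
ft_force: [-3.0, -2.7, 4.3]
grip_width: 0.108
gripper_force: 30.1
```

```bash
python3 -c "
from h import *
o=status.get_obs();print(o['grip_width']*94,o['gripper_force'],o['ft_force'],o['ee_pos'],o['wrist_torque'])
"
```

```text
10.129568524397861 30.052878856658936 [-3.0393086  -2.67139125  4.28400366] [0.53512594 0.2794695  0.18814949] [-0.5502141   0.40237538  0.08550234]
```

Request:
{"name": "apply_moves", "arguments": {"targets": [{"fingers": 1,"tx": 0,"ty": 1.3,"tz": -0.1,"wx": 0,"wy": 0,"wz": 0},{"fingers": 1,"tx": 0,"ty": 2.55,"tz": -0.05,"wx": 0,"wy": 0,"wz": 0},{"fingers": 1,"tx": 0,"ty": 3.8,"tz": 0.1,"wx": 0,"wy": 0,"wz": 0},{"fingers": 1,"tx": 0,"ty": 5.1,"tz": 0.35,"wx": 0,"wy": 0,"wz": 0},{"fingers": 1,"tx": 0,"ty": 6.3,"tz": 0.75,"wx": 0,"wy": 0,"wz": 0},{"fingers": 1,"tx": 0,"ty": 7.5,"tz": 1.2,"wx": 0,"wy": 0,"wz": 0},{"fingers": 1,"tx": 0,"ty": 8.6,"tz": 1.75,"wx": 0,"wy": 0,"wz": 0},{"fingers": 1,"tx": 0,"ty": 9.7,"tz": 2.4,"wx": 0,"wy": 0,"wz": 0},{"fingers": 1,"tx": 0,"ty": 9.7,"tz": 2.4,"wx": 0,"wy": 0,"wz": 0},{"fingers": 0.62,"tx": 0,"ty": 9.7,"tz": 2.4,"wx": 0,"wy": 0,"wz": 0},{"fingers": 0.62,"tx": 0,"ty": 9.7,"tz": 2.4,"wx": 0,"wy": 0,"wz": 0},{"fingers": 0.62,"tx": 0,"ty": 9.7,"tz": 2.4,"wx": 0,"wy": 0,"wz": 0}]}}

```text
time_s: 5.7
ee_pos: [0.5459, 0.3747, 0.1623]
tool_rot: [0.176, 3.137, -0.0]
ft_force: [0.4, 0.2, -0.2]
grip_width: 0.28
gripper_force: 0.1
```

```bash
python3 -c "
from h import *
o=status.get_obs();print(o['grip_width']*94,o['gripper_force'],o['ft_force'],o['ee_pos'],o['wrist_torque'])
snap('scene','s2')"
```

```text
26.363684541690088 0.07030765525996685 [ 0.35193853  0.1615811  -0.2133933 ] [0.54594768 0.37473234 0.16234686] [ 0.08142727 -0.16226171  0.024454  ]
```

View pics/s2.png

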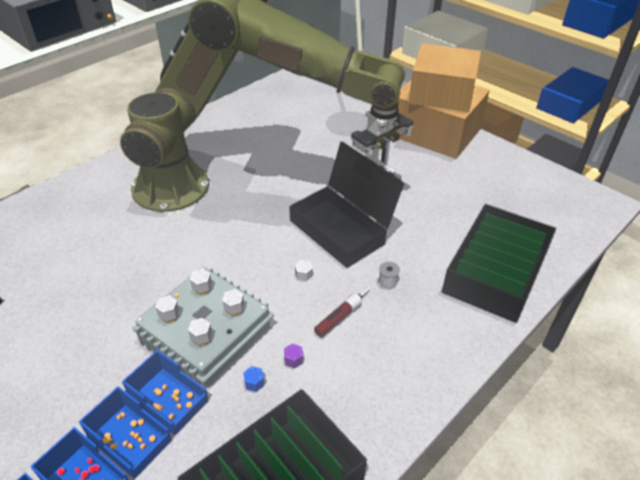

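The scene view shows the lid leaning back past upright, with the gripper now open around its handle at (382,150). Next, lift off and move over the radio.

```bash
python3 -c "
from h import *
go([.5236,-.334,.33],63)"
```

```text
t [ -5.72 -70.67 -16.75] w [0.   0.   1.93] j [ 0.55  0.59  1.21 -0.    1.34 -0.91] t_s 5.8
```

Request:
{"name": "apply_moves", "arguments": {"targets": [{"fingers": 0.62,"tx": 0,"ty": 0,"tz": -4,"wx": 0,"wy": 0,"wz": 0},{"fingers": 0.62,"tx": 0,"ty": 0,"tz": -8,"wx": 0,"wy": 0,"wz": 0},{"fingers": 0.62,"tx": 0,"ty": 0,"tz": -12,"wx": 0,"wy": 0,"wz": 0},{"fingers": 0.62,"tx": 0,"ty": 0,"tz": -16.5,"wx": 0,"wy": 0,"wz": 0}]}}

```text
time_s: 6.08
ee_pos: [0.5455, 0.3744, 0.3261]
tool_rot: [-0.177, -3.137, 0.0]
ft_force: [0.6, -0.3, -0.2]
grip_width: 0.381
gripper_force: 0.0
```

```bash
python3 -c "
from h import *
print(status.get_obs()['ft_force']);go([.5236,-.334,.33],63)"
```

```text
[ 0.64682822 -0.34717256 -0.17845731]
t [ -5.77 -70.63  -0.38] w [-0.    0.    1.93] j [ 0.55  0.52  0.94 -0.    1.68 -0.91] t_s 6.1
```

Request:
{"name": "apply_moves", "arguments": {"targets": [{"fingers": 0.2,"tx": -5.8,"ty": -70.6,"tz": 0,"wx": 0,"wy": 0,"wz": 1.93},{"fingers": 0.2,"tx": -5.8,"ty": -70.6,"tz": 0,"wx": 0,"wy": 0,"wz": 1.93},{"fingers": 0.2,"tx": -5.8,"ty": -70.6,"tz": 0,"wx": 0,"wy": 0,"wz": 1.93},{"fingers": 0.2,"tx": -5.8,"ty": -70.6,"tz": 0,"wx": 0,"wy": 0,"wz": 1.93},{"fingers": 0.2,"tx": -5.8,"ty": -70.6,"tz": 0,"wx": 0,"wy": 0,"wz": 1.93},{"fingers": 0.2,"tx": -5.8,"ty": -70.6,"tz": 0,"wx": 0,"wy": 0,"wz": 1.93},{"fingers": 0.2,"tx": -5.8,"ty": -70.6,"tz": 0,"wx": 0,"wy": 0,"wz": 1.93},{"fingers": 0.2,"tx": -5.8,"ty": -70.6,"tz": 0,"wx": 0,"wy": 0,"wz": 1.93},{"fingers": 0.2,"tx": -5.8,"ty": -70.6,"tz": 0,"wx": 0,"wy": 0,"wz": 1.93},{"fingers": 0.2,"tx": -5.8,"ty": -70.6,"tz": 0,"wx": 0,"wy": 0,"wz": 1.93},{"fingers": 0.2,"tx": -5.8,"ty": -70.6,"tz": 0,"wx": 0,"wy": 0,"wz": 1.93},{"fingers": 0.2,"tx": -5.8,"ty": -70.6,"tz": 0,"wx": 0,"wy": 0,"wz": 1.93}]}}

```text
time_s: 7.08
ee_pos: [0.5301, -0.1271, 0.3245]
tool_rot: [2.273, 2.167, 0.0]
ft_force: [1.2, 0.3, 0.6]
grip_width: 0.798
gripper_force: 0.0
```

```bash
python3 -c "
from h import *
go([.5236,-.334,.33],63)"
```

```text
t [-20.7    0.34  -0.55] w [0.001 0.    0.423] j [-0.3   0.23  1.34 -0.    1.57 -0.25] t_s 7.1
```

Request:
{"name": "apply_moves", "arguments": {"targets": [{"fingers": 0.2,"tx": -20.7,"ty": 0.3,"tz": 0,"wx": 0,"wy": 0,"wz": 0.423},{"fingers": 0.2,"tx": -20.7,"ty": 0.3,"tz": 0,"wx": 0,"wy": 0,"wz": 0.423},{"fingers": 0.2,"tx": -20.7,"ty": 0.3,"tz": 0,"wx": 0,"wy": 0,"wz": 0.423},{"fingers": 0.2,"tx": -20.7,"ty": 0.3,"tz": 0,"wx": 0,"wy": 0,"wz": 0.423},{"fingers": 0.2,"tx": -20.7,"ty": 0.3,"tz": 0,"wx": 0,"wy": 0,"wz": 0.423},{"fingers": 0.2,"tx": -20.7,"ty": 0.3,"tz": 0,"wx": 0,"wy": 0,"wz": 0.423},{"fingers": 0.2,"tx": -20.7,"ty": 0.3,"tz": 0,"wx": 0,"wy": 0,"wz": 0.423},{"fingers": 0.2,"tx": -20.7,"ty": 0.3,"tz": 0,"wx": 0,"wy": 0,"wz": 0.423}]}}

```text
time_s: 7.75
ee_pos: [0.5252, -0.3315, 0.3241]
tool_rot: [-2.673, -1.651, -0.0]
ft_force: [0.6, 0.4, -1.3]
grip_width: 0.798
gripper_force: 0.0
```

```bash
cat > caps.py <<'E'
from h import *
def hexes(im,n,z,lo=190,amin=800):
    hsv=cv2.cvtColor(im,cv2.COLOR_RGB2HSV); m=((hsv[...,2]>lo)&(hsv[...,1]<25)).astype(np.uint8)
    m=cv2.morphologyEx(m,cv2.MORPH_OPEN,np.ones((3,3)))
    out=[]
    for ct in cv2.findContours(m,0,1)[0]:
        A=cv2.contourArea(ct)
        if not amin<A<12000: continue
        ct=cv2.convexHull(ct)
        P=np.array([ray(n,*q,z)[:2] for q in ct[:,0]])
        c=cv2.moments((P*1e4).astype(np.float32).reshape(-1,1,2)); c=np.array([c['m10'],c['m01']])/c['m00']/1e4
        # flat direction: 6-fold phase of the radius over the area
        d=P-c; e=np.roll(d,-1,0)-d; L=np.hypot(*e.T); ph=np.angle(np.sum(L*np.exp(6j*np.arctan2(e[:,1],e[:,0]))))/6
        out.append((c.round(4),'edge dir mod60 %.1f'%(np.degrees(ph)%60),'w %.3f-%.3f'%(2*np.hypot(*d.T).min(),2*np.hypot(*d.T).max()),'px',ct[:,0].mean(0).round(0),A))
    return out
E
python3 -c "
from caps import *
im=snap('wrist','w3')
for r in hexes(im,'wrist',.128): print(*r)
"
```

```text
[ 0.6127 -0.3272] edge dir mod60 7.3 w 0.044-0.050 px [407. 162.] 2075.5
[ 0.5992 -0.2177] edge dir mod60 6.8 w 0.043-0.049 px [339.  53.] 2511.0
```

View pics/w3.png

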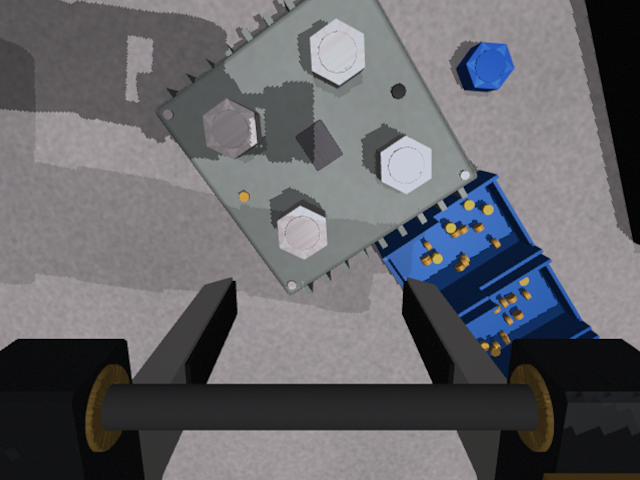

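The wrist view shows all four steel caps at (338,52), (231,128), (405,164) and (303,231), with their hexes aligned to the radio at edge direction 7°. The blue look-alike is at (488,67). Starting with the cap at (303,231), predicted at world (0.504,-0.3415).

```bash
python3 -c "
from h import *
print(proj('wrist',[.5036,-.3415,.128]),proj('wrist',[.4897,-.2322,.128]))
go([.5036,-.3415,.097],67)"
```

```text
[np.float64(302.4592264817266), np.float64(233.25072755986278)] [np.float64(230.10283889289542), np.float64(129.70728102791452)]
t [-1.93 -1.49 22.74] w [ 0.    -0.    -0.062] j [-0.62  0.41  1.1   0.    1.63 -0.16] t_s 7.8
```

Request:
{"name": "apply_moves", "arguments": {"targets": [{"fingers": 0.2,"tx": -1.9,"ty": -1.5,"tz": 4,"wx": 0,"wy": 0,"wz": -0.062},{"fingers": 0.2,"tx": -1.9,"ty": -1.5,"tz": 8,"wx": 0,"wy": 0,"wz": -0.062},{"fingers": 0.2,"tx": -1.9,"ty": -1.5,"tz": 12,"wx": 0,"wy": 0,"wz": -0.062},{"fingers": 0.2,"tx": -1.9,"ty": -1.5,"tz": 16,"wx": 0,"wy": 0,"wz": -0.062},{"fingers": 0.2,"tx": -1.9,"ty": -1.5,"tz": 19.5,"wx": 0,"wy": 0,"wz": -0.062},{"fingers": 0.2,"tx": -1.9,"ty": -1.5,"tz": 21.7,"wx": 0,"wy": 0,"wz": -0.062},{"fingers": 0.2,"tx": -1.9,"ty": -1.5,"tz": 22.7,"wx": 0,"wy": 0,"wz": -0.062},{"fingers": 1,"tx": -1.9,"ty": -1.5,"tz": 22.7,"wx": 0,"wy": 0,"wz": -0.062},{"fingers": 1,"tx": -1.9,"ty": -1.5,"tz": 22.7,"wx": 0,"wy": 0,"wz": -0.062},{"fingers": 1,"tx": -1.9,"ty": -1.5,"tz": 22.7,"wx": 0,"wy": 0,"wz": -0.062},{"fingers": 1,"tx": -1.9,"ty": -1.5,"tz": 22.7,"wx": 0,"wy": 0,"wz": -0.062},{"fingers": 1,"tx": -1.9,"ty": -1.5,"tz": 22.7,"wx": 0,"wy": 0,"wz": -0.062}]}}

```text
time_s: 8.8
ee_pos: [0.5039, -0.3422, 0.0985]
tool_rot: [2.619, 1.732, 0.001]
ft_force: [-5.9, 2.3, 5.2]
grip_width: 0.484
gripper_force: 3.3
```

```bash
cat > st.py <<'E'
from h import *
o=status.get_obs();M=R.from_rotvec(o['tool_rot']).as_matrix()
print('w %.1f F %.1f'%(o['grip_width']*94,o['gripper_force']),'ft',o['ft_force'].round(1),'tq',o['wrist_torque'].round(2),'p',o['ee_pos'].round(4),'xang %.1f'%np.degrees(np.arctan2(M[1,0],M[0,0])),'t %.1f'%o['time_s'])
E
python3 st.py
```

```text
w 45.5 F 3.3 ft [-5.9  2.3  5.2] tq [ 0.5   1.18 -0.05] p [ 0.5039 -0.3422  0.0985] xang 67.0 t 8.8
```

Request:
{"name": "apply_moves", "arguments": {"targets": [{"fingers": 1,"tx": 0,"ty": 0,"tz": 0,"wx": 0,"wy": 0,"wz": 0},{"fingers": 1,"tx": 0,"ty": 0,"tz": 0,"wx": 0,"wy": 0,"wz": 0},{"fingers": 1,"tx": 0,"ty": 0,"tz": 0,"wx": 0,"wy": 0,"wz": 0},{"fingers": 1,"tx": 0,"ty": 0,"tz": 0,"wx": 0,"wy": 0,"wz": -0.05},{"fingers": 1,"tx": 0,"ty": 0,"tz": 0,"wx": 0,"wy": 0,"wz": -0.1},{"fingers": 1,"tx": 0,"ty": 0,"tz": 0,"wx": 0,"wy": 0,"wz": -0.1}]}}

```text
time_s: 9.3
ee_pos: [0.5032, -0.3415, 0.0984]
tool_rot: [-2.527, -1.865, -0.0]
ft_force: [-5.6, 6.3, 9.9]
grip_width: 0.465
gripper_force: 30.0
```

```bash
python3 st.py
```

```text
w 43.7 F 30.0 ft [-5.6  6.3  9.9] tq [ 1.24  1.24 -0.32] p [ 0.5032 -0.3415  0.0984] xang 72.8 t 9.3
```

Request:
{"name": "apply_moves", "arguments": {"targets": [{"fingers": 1,"tx": 0,"ty": 0,"tz": 0,"wx": 0,"wy": 0,"wz": -0.1},{"fingers": 1,"tx": 0,"ty": 0,"tz": 0,"wx": 0,"wy": 0,"wz": -0.2},{"fingers": 1,"tx": 0,"ty": 0,"tz": 0,"wx": 0,"wy": 0,"wz": -0.2}]}}

```text
time_s: 9.55
ee_pos: [0.5031, -0.3419, 0.0983]
tool_rot: [-2.327, -2.11, -0.0]
ft_force: [-5.9, 4.2, 7.5]
grip_width: 0.488
gripper_force: 32.4
```

```bash
python3 st.py
```

```text
w 45.9 F 32.4 ft [-5.9  4.2  7.5] tq [ 0.75  1.1  -0.96] p [ 0.5031 -0.3419  0.0983] xang 84.4 t 9.6
```

Blocked this way: the pads are spreading to 45.9 mm and the torque is rising. Reversing.

Request:
{"name": "apply_moves", "arguments": {"targets": [{"fingers": 1,"tx": 0,"ty": 0,"tz": 0,"wx": 0,"wy": 0,"wz": 0.12},{"fingers": 1,"tx": 0,"ty": 0,"tz": 0,"wx": 0,"wy": 0,"wz": 0.24},{"fingers": 1,"tx": 0,"ty": 0,"tz": 0,"wx": 0,"wy": 0,"wz": 0.36},{"fingers": 1,"tx": 0,"ty": 0,"tz": 0,"wx": 0,"wy": 0,"wz": 0.48},{"fingers": 1,"tx": 0,"ty": 0,"tz": 0,"wx": 0,"wy": 0,"wz": 0.6},{"fingers": 1,"tx": 0,"ty": 0,"tz": 0,"wx": 0,"wy": 0,"wz": 0.6}]}}

```text
time_s: 10.05
ee_pos: [0.5029, -0.3425, 0.0983]
tool_rot: [2.855, 1.31, -0.002]
ft_force: [-6.9, 1.9, 7.1]
grip_width: 0.484
gripper_force: 29.1
```

```bash
python3 st.py
```

```text
w 45.5 F 29.1 ft [-6.9  1.9  7.1] tq [ 0.26  1.44 -0.1 ] p [ 0.5029 -0.3425  0.0983] xang 49.3 t 10.1
```

Request:
{"name": "apply_moves", "arguments": {"targets": [{"fingers": 1,"tx": 0,"ty": 0,"tz": 0,"wx": 0,"wy": 0,"wz": 0.12},{"fingers": 1,"tx": 0,"ty": 0,"tz": 0,"wx": 0,"wy": 0,"wz": 0.24},{"fingers": 1,"tx": 0,"ty": 0,"tz": 0,"wx": 0,"wy": 0,"wz": 0.36},{"fingers": 1,"tx": 0,"ty": 0,"tz": 0,"wx": 0,"wy": 0,"wz": 0.36}]}}

```text
time_s: 10.38
ee_pos: [0.5028, -0.342, 0.0982]
tool_rot: [-3.043, -0.778, 0.002]
ft_force: [-8.3, 4.2, 7.4]
grip_width: 0.486
gripper_force: 29.1
```

```bash
python3 st.py
```

```text
w 45.7 F 29.1 ft [-8.3  4.2  7.4] tq [ 0.84  1.56 -0.12] p [ 0.5028 -0.342   0.0982] xang 28.7 t 10.4
```

Request:
{"name": "apply_moves", "arguments": {"targets": [{"fingers": 1,"tx": 0,"ty": 0,"tz": 0,"wx": 0,"wy": 0,"wz": 0.12},{"fingers": 1,"tx": 0,"ty": 0,"tz": 0,"wx": 0,"wy": 0,"wz": 0.24},{"fingers": 1,"tx": 0,"ty": 0,"tz": 0,"wx": 0,"wy": 0,"wz": 0.36},{"fingers": 1,"tx": 0,"ty": 0,"tz": 0,"wx": 0,"wy": 0,"wz": 0.48},{"fingers": 1,"tx": 0,"ty": 0,"tz": 0,"wx": 0,"wy": 0,"wz": 0.6},{"fingers": 1,"tx": 0,"ty": 0,"tz": 0,"wx": 0,"wy": 0,"wz": 0.72},{"fingers": 1,"tx": 0,"ty": 0,"tz": 0,"wx": 0,"wy": 0,"wz": 0.84},{"fingers": 1,"tx": 0,"ty": 0,"tz": 0,"wx": 0,"wy": 0,"wz": 0.96},{"fingers": 1,"tx": 0,"ty": 0,"tz": 0,"wx": 0,"wy": 0,"wz": 1.08},{"fingers": 1,"tx": 0,"ty": 0,"tz": 0,"wx": 0,"wy": 0,"wz": 1.08}]}}

```text
time_s: 11.22
ee_pos: [0.5034, -0.3413, 0.0982]
tool_rot: [-3.01, 0.897, 0.001]
ft_force: [-3.4, 7.2, 7.3]
grip_width: 0.478
gripper_force: 29.3
```

```bash
python3 st.py
```

```text
w 44.9 F 29.3 ft [-3.4  7.2  7.3] tq [ 1.52  0.83 -0.16] p [ 0.5034 -0.3413  0.0982] xang -33.2 t 11.2
```

Turned about 105° with little torque. Lifting gently.

Request:
{"name": "apply_moves", "arguments": {"targets": [{"fingers": 1,"tx": 0,"ty": 0,"tz": -0.4,"wx": 0,"wy": 0,"wz": 0},{"fingers": 1,"tx": 0,"ty": 0,"tz": -0.8,"wx": 0,"wy": 0,"wz": 0},{"fingers": 1,"tx": 0,"ty": 0,"tz": -1.2,"wx": 0,"wy": 0,"wz": 0}]}}

```text
time_s: 11.47
ee_pos: [0.5032, -0.3414, 0.1091]
tool_rot: [-3.014, 0.884, 0.002]
ft_force: [-0.6, 4.1, -4.8]
grip_width: 0.48
gripper_force: 28.9
```

```bash
python3 st.py
```

```text
w 45.1 F 28.9 ft [-0.6  4.1 -4.8] tq [0.95 0.19 0.06] p [ 0.5032 -0.3414  0.1091] xang -32.7 t 11.5
```

Request:
{"name": "apply_moves", "arguments": {"targets": [{"fingers": 1,"tx": 0,"ty": 0,"tz": -1,"wx": 0,"wy": 0,"wz": 0},{"fingers": 1,"tx": 0,"ty": 0,"tz": -2.5,"wx": 0,"wy": 0,"wz": 0},{"fingers": 1,"tx": 0,"ty": 0,"tz": -5,"wx": 0,"wy": 0,"wz": 0},{"fingers": 1,"tx": 0,"ty": 0,"tz": -9,"wx": 0,"wy": 0,"wz": 0},{"fingers": 1,"tx": 0,"ty": 0,"tz": -13,"wx": 0,"wy": 0,"wz": 0}]}}

```text
time_s: 11.88
ee_pos: [0.503, -0.3422, 0.2413]
tool_rot: [3.014, -0.885, -0.0]
ft_force: [1.1, -0.4, -2.0]
grip_width: 0.479
gripper_force: 28.9
```

```bash
python3 st.py; python3 -c "
from h import *
snap('wrist','w4')
bx=np.array([.0872,.9962]);by=np.array([-.9962,.0872]);c=np.array([.5265,.2190])
for n,(a,b) in dict(p1=(-41,85),p2=(-41,0),p3=(-41,-85),p4=(12,43),p5=(12,-43)).items(): print(n,(c+bx*a/1e3+by*b/1e3).round(4))
p=c+bx*-.041+by*.085
go([*p,.28],85)"
```

```text
w 45.0 F 28.9 ft [ 1.1 -0.4 -2. ] tq [ 0.08 -0.07  0.02] p [ 0.503  -0.3422  0.2413] xang -32.7 t 11.9
p1 [0.4382 0.1856]
p2 [0.5229 0.1782]
p3 [0.6076 0.1707]
p4 [0.4847 0.2347]
p5 [0.5704 0.2272]
t [-34.18 -40.9   -3.41] w [ 0.014 -0.006 -2.055] j [-0.66  0.4   1.28 -0.    1.45  1.49] t_s 11.9
```

View pics/w4.png

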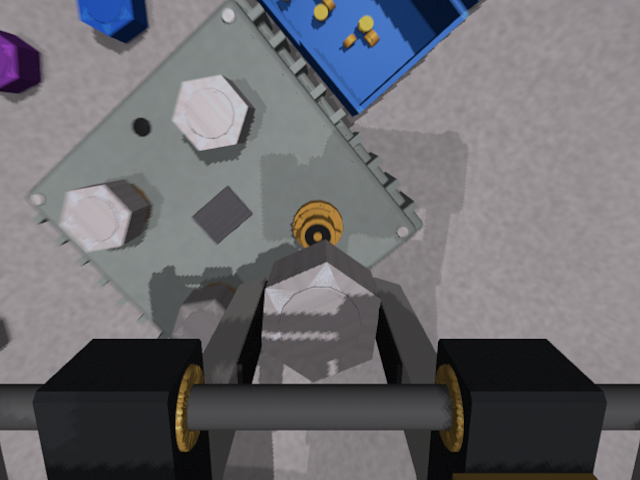

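The cap is held at (320,310) and the brass port is bare at (318,225). Carrying the cap to box slot p1.

Request:
{"name": "apply_moves", "arguments": {"targets": [{"fingers": 1,"tx": -34.2,"ty": -40.9,"tz": -3,"wx": 0,"wy": 0,"wz": -2.055},{"fingers": 1,"tx": -34.2,"ty": -40.9,"tz": -3,"wx": 0,"wy": 0,"wz": -2.055},{"fingers": 1,"tx": -34.2,"ty": -40.9,"tz": -3,"wx": 0,"wy": 0,"wz": -2.055},{"fingers": 1,"tx": -34.2,"ty": -40.9,"tz": -3,"wx": 0,"wy": 0,"wz": -2.055},{"fingers": 1,"tx": -34.2,"ty": -40.9,"tz": -3,"wx": 0,"wy": 0,"wz": -2.055},{"fingers": 1,"tx": -34.2,"ty": -40.9,"tz": -3,"wx": 0,"wy": 0,"wz": -2.055},{"fingers": 1,"tx": -34.2,"ty": -40.9,"tz": -3,"wx": 0,"wy": 0,"wz": -2.055},{"fingers": 1,"tx": -34.2,"ty": -40.9,"tz": -3,"wx": 0,"wy": 0,"wz": -2.055},{"fingers": 1,"tx": -34.2,"ty": -40.9,"tz": -3,"wx": 0,"wy": 0,"wz": -2.055},{"fingers": 1,"tx": -34.2,"ty": -40.9,"tz": -3,"wx": 0,"wy": 0,"wz": -2.055},{"fingers": 1,"tx": -34.2,"ty": -40.9,"tz": -3,"wx": 0,"wy": 0,"wz": -2.055},{"fingers": 1,"tx": -34.2,"ty": -40.9,"tz": -3,"wx": 0,"wy": 0,"wz": -2.055}]}}

```text
time_s: 12.93
ee_pos: [0.4408, 0.155, 0.2686]
tool_rot: [2.804, 1.415, 0.004]
ft_force: [0.6, -0.5, -2.1]
grip_width: 0.476
gripper_force: 28.9
```

```bash
python3 st.py; python3 -c "
from h import *
go([.4382,.1856,.27],85)"
```

```text
w 44.7 F 28.9 ft [ 0.6 -0.5 -2.1] tq [-0.03 -0.09  0.01] p [0.4408 0.155  0.2686] xang 53.6 t 12.9
t [ 2.3  -2.03 -0.14] w [ 0.003 -0.001 -0.549] j [ 0.26  0.07  1.65 -0.    1.42  0.9 ] t_s 12.9
```

Request:
{"name": "apply_moves", "arguments": {"targets": [{"fingers": 1,"tx": 2.3,"ty": -2.0,"tz": 0,"wx": 0,"wy": 0,"wz": -0.549},{"fingers": 1,"tx": 2.3,"ty": -2.0,"tz": 0,"wx": 0,"wy": 0,"wz": -0.549},{"fingers": 1,"tx": 2.3,"ty": -2.0,"tz": 0,"wx": 0,"wy": 0,"wz": -0.549},{"fingers": 1,"tx": 2.3,"ty": -2.0,"tz": 4,"wx": 0,"wy": 0,"wz": -0.549},{"fingers": 1,"tx": 2.3,"ty": -2.0,"tz": 8,"wx": 0,"wy": 0,"wz": -0.549},{"fingers": 1,"tx": 2.3,"ty": -2.0,"tz": 12,"wx": 0,"wy": 0,"wz": -0.549},{"fingers": 1,"tx": 2.3,"ty": -2.0,"tz": 16,"wx": 0,"wy": 0,"wz": -0.549},{"fingers": 1,"tx": 2.3,"ty": -2.0,"tz": 19.5,"wx": 0,"wy": 0,"wz": -0.549},{"fingers": 1,"tx": 2.3,"ty": -2.0,"tz": 22.5,"wx": 0,"wy": 0,"wz": -0.549},{"fingers": 1,"tx": 2.3,"ty": -2.0,"tz": 24.5,"wx": 0,"wy": 0,"wz": -0.549},{"fingers": 1,"tx": 2.3,"ty": -2.0,"tz": 25.6,"wx": 0,"wy": 0,"wz": -0.549},{"fingers": 1,"tx": 2.3,"ty": -2.0,"tz": 25.6,"wx": 0,"wy": 0,"wz": -0.549}]}}

```text
time_s: 13.93
ee_pos: [0.4386, 0.1834, 0.0101]
tool_rot: [-2.322, -2.116, 0.003]
ft_force: [0.1, -0.2, -2.2]
grip_width: 0.482
gripper_force: 28.9
```

```bash
python3 st.py
```

```text
w 45.3 F 28.9 ft [ 0.1 -0.2 -2.2] tq [ 0.   -0.14  0.08] p [0.4386 0.1834 0.0101] xang 84.7 t 13.9
```

Request:
{"name": "apply_moves", "arguments": {"targets": [{"fingers": 0.45,"tx": 0,"ty": 0,"tz": 0,"wx": 0,"wy": 0,"wz": 0},{"fingers": 0.45,"tx": 0,"ty": 0,"tz": 0,"wx": 0,"wy": 0,"wz": 0},{"fingers": 0.45,"tx": 0,"ty": 0,"tz": -1,"wx": 0,"wy": 0,"wz": 0},{"fingers": 0.45,"tx": 0,"ty": 0,"tz": -4,"wx": 0,"wy": 0,"wz": 0},{"fingers": 0.45,"tx": 0,"ty": 0,"tz": -8,"wx": 0,"wy": 0,"wz": 0},{"fingers": 0.45,"tx": 0,"ty": 0,"tz": -12,"wx": 0,"wy": 0,"wz": 0},{"fingers": 0.45,"tx": 0,"ty": 0,"tz": -16,"wx": 0,"wy": 0,"wz": 0},{"fingers": 0.45,"tx": 0,"ty": 0,"tz": -20,"wx": 0,"wy": 0,"wz": 0}]}}

```text
time_s: 14.6
ee_pos: [0.4385, 0.1836, 0.2155]
tool_rot: [2.321, 2.115, 0.004]
ft_force: [0.6, 1.4, -0.3]
grip_width: 0.552
gripper_force: 0.0
```

```bash
python3 st.py; python3 -c "
from caps import *
im=snap('wrist','w5'); print(proj('wrist',[.438,.184,.038]),proj('wrist',[.58,.033,.034]))
print(*hexes(im,'wrist',.034),sep='\n')
go([.4897,-.2322,.2],67)"
```

```text
w 51.9 F 0.0 ft [ 0.6  1.4 -0.3] tq [-0.05 -0.11 -0.01] p [0.4385 0.1836 0.2155] xang 84.7 t 14.6
[np.float64(313.08860548219667), np.float64(216.83121307777589)] [np.float64(473.38312113637977), np.float64(354.281936037092)]
(array([ 0.4206, -0.0686]), 'edge dir mod60 54.3', 'w 0.201-0.237', 'px', array([333., 460.]), 9826.5)
(array([0.3949, 0.0865]), 'edge dir mod60 44.5', 'w 0.038-0.066', 'px', array([278., 329.]), 1432.5)
(array([0.4398, 0.074 ]), 'edge dir mod60 56.3', 'w 0.137-0.189', 'px', array([326., 305.]), 9358.0)
(array([0.4437, 0.183 ]), 'edge dir mod60 19.1', 'w 0.045-0.053', 'px', array([320., 218.]), 2152.5)
(array([0.2411, 0.3653]), 'edge dir mod60 0.8', 'w 0.045-0.101', 'px', array([46., 15.]), 2188.0)
t [-41.05   8.69   2.2 ] w [ 0.011 -0.007  0.309] j [0.32 0.12 1.7  0.   1.31 0.41] t_s 14.7
```

View pics/w5.png

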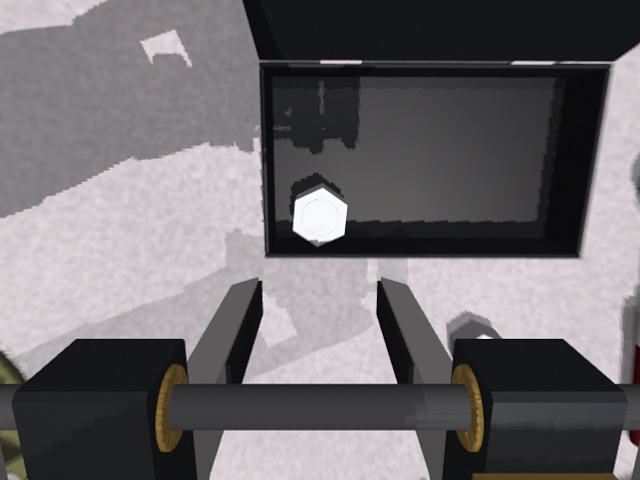

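Cap 1 is in the box at (320,218), and the lid is resting back. Next is the cap at (0.4897,-0.2322).

Request:
{"name": "apply_moves", "arguments": {"targets": [{"fingers": 0.25,"tx": -41,"ty": 8.7,"tz": 0,"wx": 0.01,"wy": -0.006,"wz": 0.31},{"fingers": 0.25,"tx": -41,"ty": 8.7,"tz": 0,"wx": 0.01,"wy": -0.006,"wz": 0.31},{"fingers": 0.25,"tx": -41,"ty": 8.7,"tz": 0,"wx": 0.01,"wy": -0.006,"wz": 0.31},{"fingers": 0.25,"tx": -41,"ty": 8.7,"tz": 0,"wx": 0.01,"wy": -0.006,"wz": 0.31},{"fingers": 0.25,"tx": -41,"ty": 8.7,"tz": 0,"wx": 0.01,"wy": -0.006,"wz": 0.31},{"fingers": 0.25,"tx": -41,"ty": 8.7,"tz": 0,"wx": 0.01,"wy": -0.006,"wz": 0.31},{"fingers": 0.25,"tx": -41,"ty": 8.7,"tz": 0,"wx": 0.01,"wy": -0.006,"wz": 0.31},{"fingers": 0.25,"tx": -41,"ty": 8.7,"tz": 0,"wx": 0.01,"wy": -0.006,"wz": 0.31},{"fingers": 0.25,"tx": -41,"ty": 8.7,"tz": 0,"wx": 0.01,"wy": -0.006,"wz": 0.31},{"fingers": 0.25,"tx": -41,"ty": 8.7,"tz": 0,"wx": 0.01,"wy": -0.006,"wz": 0.31},{"fingers": 0.25,"tx": -41,"ty": 8.7,"tz": 0,"wx": 0.01,"wy": -0.006,"wz": 0.31},{"fingers": 0.25,"tx": -41,"ty": 8.7,"tz": 0,"wx": 0.01,"wy": -0.006,"wz": 0.31}]}}

```text
time_s: 15.65
ee_pos: [0.4871, -0.2343, 0.2123]
tool_rot: [-2.622, -1.727, 0.017]
ft_force: [-0.0, 0.7, 0.1]
grip_width: 0.751
gripper_force: 0.0
```

```bash
python3 st.py; python3 -c "
from h import *
go([.4897,-.2322,.097],67)"
```

```text
w 70.6 F 0.0 ft [-0.   0.7  0.1] tq [-0.01 -0.07 -0.05] p [ 0.4871 -0.2343  0.2123] xang 66.7 t 15.7
t [ 0.38  0.24 11.52] w [-0.008  0.008 -0.005] j [-0.51  0.28  1.53 -0.01  1.34 -0.1 ] t_s 15.7
```

Request:
{"name": "apply_moves", "arguments": {"targets": [{"fingers": 0.25,"tx": 0.4,"ty": 0.25,"tz": 3,"wx": -0.008,"wy": 0.008,"wz": -0.005},{"fingers": 0.25,"tx": 0.4,"ty": 0.25,"tz": 6.5,"wx": -0.008,"wy": 0.008,"wz": -0.005},{"fingers": 0.25,"tx": 0.4,"ty": 0.25,"tz": 9.5,"wx": -0.008,"wy": 0.008,"wz": -0.005},{"fingers": 0.25,"tx": 0.4,"ty": 0.25,"tz": 11.4,"wx": -0.008,"wy": 0.008,"wz": -0.005},{"fingers": 1,"tx": 0.4,"ty": 0.25,"tz": 11.4,"wx": -0.008,"wy": 0.008,"wz": -0.005},{"fingers": 1,"tx": 0.4,"ty": 0.25,"tz": 11.4,"wx": -0.008,"wy": 0.008,"wz": -0.005},{"fingers": 1,"tx": 0.4,"ty": 0.25,"tz": 11.4,"wx": -0.008,"wy": 0.008,"wz": -0.005},{"fingers": 1,"tx": 0.4,"ty": 0.25,"tz": 11.4,"wx": -0.008,"wy": 0.008,"wz": -0.005},{"fingers": 1,"tx": 0.4,"ty": 0.25,"tz": 11.4,"wx": -0.008,"wy": 0.008,"wz": -0.005},{"fingers": 1,"tx": 0.4,"ty": 0.25,"tz": 11.4,"wx": -0.008,"wy": 0.008,"wz": -0.005},{"fingers": 1,"tx": 0.4,"ty": 0.25,"tz": 11.4,"wx": -0.008,"wy": 0.008,"wz": -0.005}]}}

```text
time_s: 16.57
ee_pos: [0.4907, -0.2304, 0.099]
tool_rot: [2.616, 1.738, 0.002]
ft_force: [-1.2, 2.7, 7.8]
grip_width: 0.466
gripper_force: 30.0
```

```bash
python3 st.py
```

```text
w 43.8 F 30.0 ft [-1.2  2.7  7.8] tq [ 0.5   0.24 -0.01] p [ 0.4907 -0.2304  0.099 ] xang 67.2 t 16.6
```

Request:
{"name": "apply_moves", "arguments": {"targets": [{"fingers": 1,"tx": 0,"ty": 0,"tz": 0,"wx": 0,"wy": 0,"wz": 0.07},{"fingers": 1,"tx": 0,"ty": 0,"tz": 0,"wx": 0,"wy": 0,"wz": 0.14},{"fingers": 1,"tx": 0,"ty": 0,"tz": 0,"wx": 0,"wy": 0,"wz": 0.14}]}}

```text
time_s: 16.82
ee_pos: [0.4909, -0.2307, 0.099]
tool_rot: [2.734, 1.544, 0.002]
ft_force: [-1.0, 1.0, 7.0]
grip_width: 0.467
gripper_force: 30.0
```

```bash
python3 st.py
```

```text
w 43.9 F 30.0 ft [-1.  1.  7.] tq [ 0.02  0.12 -0.09] p [ 0.4909 -0.2307  0.099 ] xang 58.9 t 16.8
```

Request:
{"name": "apply_moves", "arguments": {"targets": [{"fingers": 1,"tx": 0,"ty": 0,"tz": 0,"wx": 0,"wy": 0,"wz": 0.1},{"fingers": 1,"tx": 0,"ty": 0,"tz": 0,"wx": 0,"wy": 0,"wz": 0.2},{"fingers": 1,"tx": 0,"ty": 0,"tz": 0,"wx": 0,"wy": 0,"wz": 0.2}]}}

```text
time_s: 17.07
ee_pos: [0.4909, -0.2308, 0.099]
tool_rot: [2.876, 1.261, 0.003]
ft_force: [-0.2, -1.0, 6.9]
grip_width: 0.469
gripper_force: 30.0
```

```bash
python3 st.py
```

```text
w 44.1 F 30.0 ft [-0.2 -1.   6.9] tq [-0.06  0.09 -0.13] p [ 0.4909 -0.2308  0.099 ] xang 47.3 t 17.1
```

Request:
{"name": "apply_moves", "arguments": {"targets": [{"fingers": 1,"tx": 0,"ty": 0,"tz": 0,"wx": 0,"wy": 0,"wz": 0.125},{"fingers": 1,"tx": 0,"ty": 0,"tz": 0,"wx": 0,"wy": 0,"wz": 0.25},{"fingers": 1,"tx": 0,"ty": 0,"tz": 0,"wx": 0,"wy": 0,"wz": 0.375},{"fingers": 1,"tx": 0,"ty": 0,"tz": 0,"wx": 0,"wy": 0,"wz": 0.5},{"fingers": 1,"tx": 0,"ty": 0,"tz": 0,"wx": 0,"wy": 0,"wz": 0.625},{"fingers": 1,"tx": 0,"ty": 0,"tz": 0,"wx": 0,"wy": 0,"wz": 0.75},{"fingers": 1,"tx": 0,"ty": 0,"tz": 0,"wx": 0,"wy": 0,"wz": 0.875},{"fingers": 1,"tx": 0,"ty": 0,"tz": 0,"wx": 0,"wy": 0,"wz": 1.0},{"fingers": 1,"tx": 0,"ty": 0,"tz": 0,"wx": 0,"wy": 0,"wz": 1.125},{"fingers": 1,"tx": 0,"ty": 0,"tz": 0,"wx": 0,"wy": 0,"wz": 1.25},{"fingers": 1,"tx": 0,"ty": 0,"tz": 0,"wx": 0,"wy": 0,"wz": 1.375},{"fingers": 1,"tx": 0,"ty": 0,"tz": 0,"wx": 0,"wy": 0,"wz": 1.5}]}}

```text
time_s: 18.07
ee_pos: [0.4909, -0.2319, 0.0991]
tool_rot: [2.963, -1.037, 0.005]
ft_force: [-1.0, -10.8, 5.0]
grip_width: 0.467
gripper_force: 30.0
```

```bash
python3 st.py
```

```text
w 43.9 F 30.0 ft [ -1.  -10.8   5. ] tq [-1.93  0.38  0.18] p [ 0.4909 -0.2319  0.0991] xang -38.6 t 18.1
```

Request:
{"name": "apply_moves", "arguments": {"targets": [{"fingers": 1,"tx": 0,"ty": 0,"tz": 0,"wx": 0,"wy": 0,"wz": 0},{"fingers": 1,"tx": 0,"ty": 0,"tz": -0.5,"wx": 0,"wy": 0,"wz": 0},{"fingers": 1,"tx": 0,"ty": 0,"tz": -1,"wx": 0,"wy": 0,"wz": 0}]}}

```text
time_s: 18.32
ee_pos: [0.4899, -0.2312, 0.1076]
tool_rot: [2.967, -1.029, -0.0]
ft_force: [0.8, -6.7, -6.0]
grip_width: 0.467
gripper_force: 30.0
```

```bash
python3 st.py
```

```text
w 43.9 F 30.0 ft [ 0.8 -6.7 -6. ] tq [-1.19 -0.13 -0.04] p [ 0.4899 -0.2312  0.1076] xang -38.3 t 18.3
```

Request:
{"name": "apply_moves", "arguments": {"targets": [{"fingers": 1,"tx": 0,"ty": 0,"tz": -1,"wx": 0,"wy": 0,"wz": 0},{"fingers": 1,"tx": 0,"ty": 0,"tz": -2.5,"wx": 0,"wy": 0,"wz": 0},{"fingers": 1,"tx": 0,"ty": 0,"tz": -5,"wx": 0,"wy": 0,"wz": 0},{"fingers": 1,"tx": 0,"ty": 0,"tz": -9,"wx": 0,"wy": 0,"wz": 0},{"fingers": 1,"tx": 0,"ty": 0,"tz": -13,"wx": 0,"wy": 0,"wz": 0},{"fingers": 1,"tx": 0,"ty": 0,"tz": -16,"wx": 0,"wy": 0,"wz": 0}]}}

```text
time_s: 18.82
ee_pos: [0.4902, -0.2304, 0.2712]
tool_rot: [-2.968, 1.029, -0.004]
ft_force: [0.0, -0.3, -1.4]
grip_width: 0.467
gripper_force: 30.0
```

```bash
python3 st.py; python3 -c "
from h import *
go([.5229,.1782,.27],85)"
```

```text
w 43.9 F 30.0 ft [ 0.  -0.3 -1.4] tq [-0.02 -0.01  0.03] p [ 0.4902 -0.2304  0.2712] xang -38.2 t 18.8
t [-22.71 -34.12   0.1 ] w [ 2.000e-03 -2.000e-03 -2.151e+00] j [-0.51  0.24  1.45  0.    1.45  1.73] t_s 18.8
```

Request:
{"name": "apply_moves", "arguments": {"targets": [{"fingers": 1,"tx": -22.7,"ty": -34.1,"tz": 0,"wx": 0,"wy": 0,"wz": -2.15},{"fingers": 1,"tx": -22.7,"ty": -34.1,"tz": 0,"wx": 0,"wy": 0,"wz": -2.15},{"fingers": 1,"tx": -22.7,"ty": -34.1,"tz": 0,"wx": 0,"wy": 0,"wz": -2.15},{"fingers": 1,"tx": -22.7,"ty": -34.1,"tz": 0,"wx": 0,"wy": 0,"wz": -2.15},{"fingers": 1,"tx": -22.7,"ty": -34.1,"tz": 0,"wx": 0,"wy": 0,"wz": -2.15},{"fingers": 1,"tx": -22.7,"ty": -34.1,"tz": 0,"wx": 0,"wy": 0,"wz": -2.15},{"fingers": 1,"tx": -22.7,"ty": -34.1,"tz": 0,"wx": 0,"wy": 0,"wz": -2.15},{"fingers": 1,"tx": -22.7,"ty": -34.1,"tz": 0,"wx": 0,"wy": 0,"wz": -2.15},{"fingers": 1,"tx": -22.7,"ty": -34.1,"tz": 0,"wx": 0,"wy": 0,"wz": -2.15},{"fingers": 1,"tx": -22.7,"ty": -34.1,"tz": 0,"wx": 0,"wy": 0,"wz": -2.15},{"fingers": 1,"tx": -22.7,"ty": -34.1,"tz": 0,"wx": 0,"wy": 0,"wz": -2.15},{"fingers": 1,"tx": -22.7,"ty": -34.1,"tz": 0,"wx": 0,"wy": 0,"wz": -2.15}]}}

```text
time_s: 19.82
ee_pos: [0.5224, 0.1799, 0.2677]
tool_rot: [-2.866, -1.283, 0.0]
ft_force: [0.4, 0.1, -1.9]
grip_width: 0.463
gripper_force: 30.0
```

```bash
python3 st.py; python3 -c "
from h import *
go([.5229,.1782,.011],85)"
```

```text
w 43.5 F 30.0 ft [ 0.4  0.1 -1.9] tq [-0.1  -0.    0.05] p [0.5224 0.1799 0.2677] xang 48.2 t 19.8
t [-0.1   0.18 25.67] w [-0.001 -0.001 -0.641] j [0.26 0.27 1.42 0.   1.46 0.99] t_s 19.8
```

Request:
{"name": "apply_moves", "arguments": {"targets": [{"fingers": 1,"tx": -0.1,"ty": 0.2,"tz": 0,"wx": 0,"wy": 0,"wz": -0.64},{"fingers": 1,"tx": -0.1,"ty": 0.2,"tz": 2,"wx": 0,"wy": 0,"wz": -0.64},{"fingers": 1,"tx": -0.1,"ty": 0.2,"tz": 5,"wx": 0,"wy": 0,"wz": -0.64},{"fingers": 1,"tx": -0.1,"ty": 0.2,"tz": 9,"wx": 0,"wy": 0,"wz": -0.64},{"fingers": 1,"tx": -0.1,"ty": 0.2,"tz": 13,"wx": 0,"wy": 0,"wz": -0.64},{"fingers": 1,"tx": -0.1,"ty": 0.2,"tz": 17,"wx": 0,"wy": 0,"wz": -0.64},{"fingers": 1,"tx": -0.1,"ty": 0.2,"tz": 20.5,"wx": 0,"wy": 0,"wz": -0.64},{"fingers": 1,"tx": -0.1,"ty": 0.2,"tz": 23,"wx": 0,"wy": 0,"wz": -0.64},{"fingers": 1,"tx": -0.1,"ty": 0.2,"tz": 24.8,"wx": 0,"wy": 0,"wz": -0.64},{"fingers": 1,"tx": -0.1,"ty": 0.2,"tz": 25.5,"wx": 0,"wy": 0,"wz": -0.64},{"fingers": 1,"tx": -0.1,"ty": 0.2,"tz": 25.5,"wx": 0,"wy": 0,"wz": -0.64}]}}

```text
time_s: 20.73
ee_pos: [0.5231, 0.1765, 0.0118]
tool_rot: [-2.326, -2.108, 0.001]
ft_force: [0.1, 3.9, -4.1]
grip_width: 0.468
gripper_force: 30.0
```

```bash
python3 st.py
```

```text
w 44.0 F 30.0 ft [ 0.1  3.9 -4.1] tq [ 0.75 -0.02 -0.04] p [0.5231 0.1765 0.0118] xang 84.4 t 20.7
```

Request:
{"name": "apply_moves", "arguments": {"targets": [{"fingers": 0.45,"tx": 0,"ty": 0,"tz": 0,"wx": 0,"wy": 0,"wz": 0},{"fingers": 0.45,"tx": 0,"ty": 0,"tz": 0,"wx": 0,"wy": 0,"wz": 0},{"fingers": 0.45,"tx": 0,"ty": 0,"tz": -1,"wx": 0,"wy": 0,"wz": 0},{"fingers": 0.45,"tx": 0,"ty": 0,"tz": -4,"wx": 0,"wy": 0,"wz": 0},{"fingers": 0.45,"tx": 0,"ty": 0,"tz": -8,"wx": 0,"wy": 0,"wz": 0},{"fingers": 0.45,"tx": 0,"ty": 0,"tz": -12,"wx": 0,"wy": 0,"wz": 0},{"fingers": 0.45,"tx": 0,"ty": 0,"tz": -16,"wx": 0,"wy": 0,"wz": 0},{"fingers": 0.45,"tx": 0,"ty": 0,"tz": -20,"wx": 0,"wy": 0,"wz": 0}]}}

```text
time_s: 21.4
ee_pos: [0.5232, 0.1756, 0.2162]
tool_rot: [-2.328, -2.11, -0.003]
ft_force: [-0.0, 0.2, -0.4]
grip_width: 0.552
gripper_force: 0.0
```

```bash
python3 st.py; python3 -c "
from h import *
go([.5989,-.2185,.2],67)"
```

```text
w 51.9 F 0.0 ft [-0.   0.2 -0.4] tq [-0.02 -0.06  0.02] p [0.5232 0.1756 0.2162] xang 84.4 t 21.4
t [-38.48  11.4    1.58] w [ 0.001 -0.001  0.303] j [0.26 0.3  1.5  0.   1.34 0.36] t_s 21.4
```

Request:
{"name": "apply_moves", "arguments": {"targets": [{"fingers": 0.25,"tx": -38.5,"ty": 11.4,"tz": 0,"wx": 0,"wy": 0,"wz": 0.303},{"fingers": 0.25,"tx": -38.5,"ty": 11.4,"tz": 0,"wx": 0,"wy": 0,"wz": 0.303},{"fingers": 0.25,"tx": -38.5,"ty": 11.4,"tz": 0,"wx": 0,"wy": 0,"wz": 0.303},{"fingers": 0.25,"tx": -38.5,"ty": 11.4,"tz": 0,"wx": 0,"wy": 0,"wz": 0.303},{"fingers": 0.25,"tx": -38.5,"ty": 11.4,"tz": 0,"wx": 0,"wy": 0,"wz": 0.303},{"fingers": 0.25,"tx": -38.5,"ty": 11.4,"tz": 0,"wx": 0,"wy": 0,"wz": 0.303},{"fingers": 0.25,"tx": -38.5,"ty": 11.4,"tz": 0,"wx": 0,"wy": 0,"wz": 0.303},{"fingers": 0.25,"tx": -38.5,"ty": 11.4,"tz": 0,"wx": 0,"wy": 0,"wz": 0.303},{"fingers": 0.25,"tx": -38.5,"ty": 11.4,"tz": 0,"wx": 0,"wy": 0,"wz": 0.303},{"fingers": 0.25,"tx": -38.5,"ty": 11.4,"tz": 0,"wx": 0,"wy": 0,"wz": 0.303},{"fingers": 0.25,"tx": -38.5,"ty": 11.4,"tz": 0,"wx": 0,"wy": 0,"wz": 0.303},{"fingers": 0.25,"tx": -38.5,"ty": 11.4,"tz": 0,"wx": 0,"wy": 0,"wz": 0.303}]}}

```text
time_s: 22.4
ee_pos: [0.599, -0.2197, 0.213]
tool_rot: [-2.621, -1.731, -0.0]
ft_force: [-0.2, 0.4, -0.7]
grip_width: 0.751
gripper_force: 0.0
```

```bash
python3 st.py; python3 -c "
from h import *
go([.5989,-.2185,.097],67)"
```

```text
w 70.6 F 0.0 ft [-0.2  0.4 -0.7] tq [-0.05 -0.12  0.03] p [ 0.599  -0.2197  0.213 ] xang 66.9 t 22.4
t [ 0.1  -0.05 11.6 ] w [-0.    -0.001 -0.002] j [-0.41  0.5   1.23  0.    1.41 -0.01] t_s 22.4
```

Request:
{"name": "apply_moves", "arguments": {"targets": [{"fingers": 0.25,"tx": 0.1,"ty": 0,"tz": 3,"wx": 0,"wy": 0,"wz": 0},{"fingers": 0.25,"tx": 0.1,"ty": 0,"tz": 6.5,"wx": 0,"wy": 0,"wz": 0},{"fingers": 0.25,"tx": 0.1,"ty": 0,"tz": 9.5,"wx": 0,"wy": 0,"wz": 0},{"fingers": 0.25,"tx": 0.1,"ty": 0,"tz": 11.4,"wx": 0,"wy": 0,"wz": 0},{"fingers": 1,"tx": 0.1,"ty": 0,"tz": 11.4,"wx": 0,"wy": 0,"wz": 0},{"fingers": 1,"tx": 0.1,"ty": 0,"tz": 11.4,"wx": 0,"wy": 0,"wz": 0},{"fingers": 1,"tx": 0.1,"ty": 0,"tz": 11.4,"wx": 0,"wy": 0,"wz": 0},{"fingers": 1,"tx": 0.1,"ty": 0,"tz": 11.4,"wx": 0,"wy": 0,"wz": 0},{"fingers": 1,"tx": 0.1,"ty": 0,"tz": 11.4,"wx": 0,"wy": 0,"wz": 0},{"fingers": 1,"tx": 0.1,"ty": 0,"tz": 11.4,"wx": 0,"wy": 0,"wz": 0},{"fingers": 1,"tx": 0.1,"ty": 0,"tz": 11.4,"wx": 0,"wy": 0,"wz": 0}]}}

```text
time_s: 23.32
ee_pos: [0.5998, -0.2171, 0.1003]
tool_rot: [-2.619, -1.735, -0.001]
ft_force: [-7.0, 4.6, 10.3]
grip_width: 0.467
gripper_force: 30.0
```

```bash
python3 st.py
```

```text
w 43.9 F 30.0 ft [-7.   4.6 10.3] tq [ 0.79  1.33 -0.02] p [ 0.5998 -0.2171  0.1003] xang 67.0 t 23.3
```

Request:
{"name": "apply_moves", "arguments": {"targets": [{"fingers": 1,"tx": 0,"ty": 0,"tz": 0,"wx": 0,"wy": 0,"wz": 0.07},{"fingers": 1,"tx": 0,"ty": 0,"tz": 0,"wx": 0,"wy": 0,"wz": 0.14},{"fingers": 1,"tx": 0,"ty": 0,"tz": 0,"wx": 0,"wy": 0,"wz": 0.14}]}}

```text
time_s: 23.57
ee_pos: [0.5997, -0.2173, 0.1004]
tool_rot: [-2.737, -1.543, -0.0]
ft_force: [-8.0, 2.3, 9.9]
grip_width: 0.465
gripper_force: 30.1
```

```bash
python3 st.py
```

```text
w 43.7 F 30.1 ft [-8.   2.3  9.9] tq [0.51 1.45 0.66] p [ 0.5997 -0.2173  0.1004] xang 58.8 t 23.6
```

Torque is +0.66 after 8°, so clockwise is blocked and this port is right-handed. Turning counter-clockwise.

Request:
{"name": "apply_moves", "arguments": {"targets": [{"fingers": 1,"tx": 0,"ty": 0,"tz": 0,"wx": 0,"wy": 0,"wz": -0.12},{"fingers": 1,"tx": 0,"ty": 0,"tz": 0,"wx": 0,"wy": 0,"wz": -0.24},{"fingers": 1,"tx": 0,"ty": 0,"tz": 0,"wx": 0,"wy": 0,"wz": -0.34},{"fingers": 1,"tx": 0,"ty": 0,"tz": 0,"wx": 0,"wy": 0,"wz": -0.34}]}}

```text
time_s: 23.9
ee_pos: [0.5996, -0.2166, 0.1003]
tool_rot: [-2.425, -1.995, -0.001]
ft_force: [-8.8, 5.5, 11.5]
grip_width: 0.467
gripper_force: 30.0
```

```bash
python3 st.py
```

```text
w 43.9 F 30.0 ft [-8.8  5.5 11.5] tq [1.02 1.75 0.11] p [ 0.5996 -0.2166  0.1003] xang 78.9 t 23.9
```

Request:
{"name": "apply_moves", "arguments": {"targets": [{"fingers": 1,"tx": 0,"ty": 0,"tz": 0,"wx": 0,"wy": 0,"wz": -0.125},{"fingers": 1,"tx": 0,"ty": 0,"tz": 0,"wx": 0,"wy": 0,"wz": -0.25},{"fingers": 1,"tx": 0,"ty": 0,"tz": 0,"wx": 0,"wy": 0,"wz": -0.375},{"fingers": 1,"tx": 0,"ty": 0,"tz": 0,"wx": 0,"wy": 0,"wz": -0.5},{"fingers": 1,"tx": 0,"ty": 0,"tz": 0,"wx": 0,"wy": 0,"wz": -0.625},{"fingers": 1,"tx": 0,"ty": 0,"tz": 0,"wx": 0,"wy": 0,"wz": -0.75},{"fingers": 1,"tx": 0,"ty": 0,"tz": 0,"wx": 0,"wy": 0,"wz": -0.875},{"fingers": 1,"tx": 0,"ty": 0,"tz": 0,"wx": 0,"wy": 0,"wz": -1.0},{"fingers": 1,"tx": 0,"ty": 0,"tz": 0,"wx": 0,"wy": 0,"wz": -1.125},{"fingers": 1,"tx": 0,"ty": 0,"tz": 0,"wx": 0,"wy": 0,"wz": -1.25},{"fingers": 1,"tx": 0,"ty": 0,"tz": 0,"wx": 0,"wy": 0,"wz": -1.375},{"fingers": 1,"tx": 0,"ty": 0,"tz": 0,"wx": 0,"wy": 0,"wz": -1.5}]}}

```text
time_s: 24.9
ee_pos: [0.599, -0.217, 0.1003]
tool_rot: [-0.416, -3.112, -0.002]
ft_force: [-13.5, 6.8, 13.6]
grip_width: 0.465
gripper_force: 30.0
```

```bash
python3 st.py
```

```text
w 43.7 F 30.0 ft [-13.5   6.8  13.6] tq [ 1.15  2.6  -0.27] p [ 0.599  -0.217   0.1003] xang 164.8 t 24.9
```

Request:
{"name": "apply_moves", "arguments": {"targets": [{"fingers": 1,"tx": 0,"ty": 0,"tz": 0,"wx": 0,"wy": 0,"wz": -0.12},{"fingers": 1,"tx": 0,"ty": 0,"tz": 0,"wx": 0,"wy": 0,"wz": -0.14},{"fingers": 1,"tx": 0,"ty": 0,"tz": -0.5,"wx": 0,"wy": 0,"wz": -0.14},{"fingers": 1,"tx": 0,"ty": 0,"tz": -1,"wx": 0,"wy": 0,"wz": -0.14}]}}

```text
time_s: 25.23
ee_pos: [0.5987, -0.2172, 0.1083]
tool_rot: [-0.206, -3.132, -0.002]
ft_force: [-4.8, 0.1, -4.1]
grip_width: 0.466
gripper_force: 30.0
```

```bash
python3 st.py
```

```text
w 43.8 F 30.0 ft [-4.8  0.1 -4.1] tq [ 0.01  0.76 -0.01] p [ 0.5987 -0.2172  0.1083] xang 172.5 t 25.2
```

Request:
{"name": "apply_moves", "arguments": {"targets": [{"fingers": 1,"tx": 0,"ty": 0,"tz": -1,"wx": 0,"wy": 0,"wz": 0},{"fingers": 1,"tx": 0,"ty": 0,"tz": -2.5,"wx": 0,"wy": 0,"wz": 0},{"fingers": 1,"tx": 0,"ty": 0,"tz": -5,"wx": 0,"wy": 0,"wz": 0},{"fingers": 1,"tx": 0,"ty": 0,"tz": -9,"wx": 0,"wy": 0,"wz": 0},{"fingers": 1,"tx": 0,"ty": 0,"tz": -13,"wx": 0,"wy": 0,"wz": 0},{"fingers": 1,"tx": 0,"ty": 0,"tz": -16,"wx": 0,"wy": 0,"wz": 0}]}}

```text
time_s: 25.73
ee_pos: [0.6001, -0.2175, 0.2734]
tool_rot: [0.206, 3.131, -0.001]
ft_force: [1.5, -0.4, -1.2]
grip_width: 0.464
gripper_force: 30.0
```

```bash
cat >> h.py <<'E'
def slot(a,b): return np.array([.5265,.2190])+np.array([.0872,.9962])*a/1e3+np.array([-.9962,.0872])*b/1e3
E
python3 st.py; python3 -c "
from h import *
print(slot(-36,-80));go([*slot(-36,-80),.27],85)"
```

```text
w 43.6 F 30.0 ft [ 1.5 -0.4 -1.2] tq [-0.01 -0.18  0.06] p [ 0.6001 -0.2175  0.2734] xang 172.5 t 25.7
[0.6030568 0.1761608]
t [ 4.87 39.06  0.3 ] w [0.003 0.003 1.526] j [-0.41  0.47  1.14  0.    1.53 -1.84] t_s 25.7
```

Request:
{"name": "apply_moves", "arguments": {"targets": [{"fingers": 1,"tx": 4.9,"ty": 39,"tz": 0,"wx": 0,"wy": 0,"wz": 1.526},{"fingers": 1,"tx": 4.9,"ty": 39,"tz": 0,"wx": 0,"wy": 0,"wz": 1.526},{"fingers": 1,"tx": 4.9,"ty": 39,"tz": 0,"wx": 0,"wy": 0,"wz": 1.526},{"fingers": 1,"tx": 4.9,"ty": 39,"tz": 0,"wx": 0,"wy": 0,"wz": 1.526},{"fingers": 1,"tx": 4.9,"ty": 39,"tz": 0,"wx": 0,"wy": 0,"wz": 1.526},{"fingers": 1,"tx": 4.9,"ty": 39,"tz": 0,"wx": 0,"wy": 0,"wz": 1.526},{"fingers": 1,"tx": 4.9,"ty": 39,"tz": 0,"wx": 0,"wy": 0,"wz": 1.526},{"fingers": 1,"tx": 4.9,"ty": 39,"tz": 0,"wx": 0,"wy": 0,"wz": 1.526},{"fingers": 1,"tx": 4.9,"ty": 39,"tz": 0,"wx": 0,"wy": 0,"wz": 1.526},{"fingers": 1,"tx": 4.9,"ty": 39,"tz": 0,"wx": 0,"wy": 0,"wz": 1.526},{"fingers": 1,"tx": 4.9,"ty": 39,"tz": 0,"wx": 0,"wy": 0,"wz": 1.526},{"fingers": 1,"tx": 4.9,"ty": 39,"tz": 0,"wx": 0,"wy": 0,"wz": 1.526}]}}

```text
time_s: 26.73
ee_pos: [0.6022, 0.1778, 0.2697]
tool_rot: [-2.236, -2.206, -0.003]
ft_force: [-0.5, -0.8, -1.9]
grip_width: 0.469
gripper_force: 30.0
```

```bash
python3 st.py; python3 -c "
from h import *
go([*slot(-36,-80),.012],85)"
```

```text
w 44.1 F 30.0 ft [-0.5 -0.8 -1.9] tq [-0.05 -0.03  0.02] p [0.6022 0.1778 0.2697] xang 89.2 t 26.7
t [-0.2   0.07 25.77] w [ 0.001 -0.001  0.074] j [0.23 0.44 1.18 0.   1.52 0.24] t_s 26.7
```

Request:
{"name": "apply_moves", "arguments": {"targets": [{"fingers": 1,"tx": -0.1,"ty": 0,"tz": 2,"wx": 0,"wy": 0,"wz": 0.07},{"fingers": 1,"tx": -0.1,"ty": 0,"tz": 6,"wx": 0,"wy": 0,"wz": 0.07},{"fingers": 1,"tx": -0.1,"ty": 0,"tz": 10,"wx": 0,"wy": 0,"wz": 0.07},{"fingers": 1,"tx": -0.1,"ty": 0,"tz": 14,"wx": 0,"wy": 0,"wz": 0.07},{"fingers": 1,"tx": -0.1,"ty": 0,"tz": 18,"wx": 0,"wy": 0,"wz": 0.07},{"fingers": 1,"tx": -0.1,"ty": 0,"tz": 21,"wx": 0,"wy": 0,"wz": 0.07},{"fingers": 1,"tx": -0.1,"ty": 0,"tz": 23.5,"wx": 0,"wy": 0,"wz": 0.07},{"fingers": 1,"tx": -0.1,"ty": 0,"tz": 25,"wx": 0,"wy": 0,"wz": 0.07},{"fingers": 1,"tx": -0.1,"ty": 0,"tz": 25.7,"wx": 0,"wy": 0,"wz": 0.07},{"fingers": 1,"tx": -0.1,"ty": 0,"tz": 25.7,"wx": 0,"wy": 0,"wz": 0.07}]}}

```text
time_s: 27.57
ee_pos: [0.6024, 0.1749, 0.0116]
tool_rot: [-2.308, -2.13, -0.0]
ft_force: [0.0, -0.1, -0.6]
grip_width: 0.467
gripper_force: 30.0
```

```bash
python3 st.py
```

```text
w 43.9 F 30.0 ft [ 0.  -0.1 -0.6] tq [-0.02 -0.06 -0.03] p [0.6024 0.1749 0.0116] xang 85.4 t 27.6
```

Request:
{"name": "apply_moves", "arguments": {"targets": [{"fingers": 0.45,"tx": 0,"ty": 0,"tz": 0,"wx": 0,"wy": 0,"wz": 0},{"fingers": 0.45,"tx": 0,"ty": 0,"tz": 0,"wx": 0,"wy": 0,"wz": 0},{"fingers": 0.45,"tx": 0,"ty": 0,"tz": -1,"wx": 0,"wy": 0,"wz": 0},{"fingers": 0.45,"tx": 0,"ty": 0,"tz": -4,"wx": 0,"wy": 0,"wz": 0},{"fingers": 0.45,"tx": 0,"ty": 0,"tz": -8,"wx": 0,"wy": 0,"wz": 0},{"fingers": 0.45,"tx": 0,"ty": 0,"tz": -12,"wx": 0,"wy": 0,"wz": 0},{"fingers": 0.45,"tx": 0,"ty": 0,"tz": -16,"wx": 0,"wy": 0,"wz": 0},{"fingers": 0.45,"tx": 0,"ty": 0,"tz": -20,"wx": 0,"wy": 0,"wz": 0}]}}

```text
time_s: 28.23
ee_pos: [0.6021, 0.1745, 0.2155]
tool_rot: [-2.309, -2.13, -0.003]
ft_force: [0.8, 0.6, 0.1]
grip_width: 0.551
gripper_force: 0.0
```

```bash
python3 st.py; python3 -c "
from h import *
go([.6124,-.3279,.2],67)"
```

```text
w 51.8 F 0.0 ft [0.8 0.6 0.1] tq [-0.05 -0.09 -0.02] p [0.6021 0.1745 0.2155] xang 85.4 t 28.2
t [-50.     5.05   1.48] w [ 0.001 -0.002  0.321] j [0.22 0.47 1.27 0.   1.4  0.3 ] t_s 28.2
```

Request:
{"name": "apply_moves", "arguments": {"targets": [{"fingers": 0.25,"tx": -50,"ty": 5,"tz": 0,"wx": 0,"wy": 0,"wz": 0.321},{"fingers": 0.25,"tx": -50,"ty": 5,"tz": 0,"wx": 0,"wy": 0,"wz": 0.321},{"fingers": 0.25,"tx": -50,"ty": 5,"tz": 0,"wx": 0,"wy": 0,"wz": 0.321},{"fingers": 0.25,"tx": -50,"ty": 5,"tz": 0,"wx": 0,"wy": 0,"wz": 0.321},{"fingers": 0.25,"tx": -50,"ty": 5,"tz": 0,"wx": 0,"wy": 0,"wz": 0.321},{"fingers": 0.25,"tx": -50,"ty": 5,"tz": 0,"wx": 0,"wy": 0,"wz": 0.321},{"fingers": 0.25,"tx": -50,"ty": 5,"tz": 0,"wx": 0,"wy": 0,"wz": 0.321},{"fingers": 0.25,"tx": -50,"ty": 5,"tz": 0,"wx": 0,"wy": 0,"wz": 0.321},{"fingers": 0.25,"tx": -50,"ty": 5,"tz": 0,"wx": 0,"wy": 0,"wz": 0.321},{"fingers": 0.25,"tx": -50,"ty": 5,"tz": 0,"wx": 0,"wy": 0,"wz": 0.321},{"fingers": 0.25,"tx": -50,"ty": 5,"tz": 0,"wx": 0,"wy": 0,"wz": 0.321},{"fingers": 0.25,"tx": -50,"ty": 5,"tz": 0,"wx": 0,"wy": 0,"wz": 0.321}]}}

```text
time_s: 29.23
ee_pos: [0.6118, -0.3274, 0.2131]
tool_rot: [2.619, 1.734, 0.001]
ft_force: [-0.1, 0.3, 0.7]
grip_width: 0.748
gripper_force: 0.0
```

```bash
python3 st.py; python3 -c "
from h import *
go([.6124,-.3279,.097],67)"
```

```text
w 70.3 F 0.0 ft [-0.1  0.3  0.7] tq [-0.03 -0.04  0.01] p [ 0.6118 -0.3274  0.2131] xang 67.0 t 29.2
t [-0.02  0.06 11.61] w [ 0.001 -0.     0.   ] j [-0.54  0.63  1.03  0.    1.48 -0.14] t_s 29.2
```

Request:
{"name": "apply_moves", "arguments": {"targets": [{"fingers": 0.25,"tx": 0,"ty": 0.05,"tz": 3,"wx": 0,"wy": 0,"wz": 0},{"fingers": 0.25,"tx": 0,"ty": 0.05,"tz": 6.5,"wx": 0,"wy": 0,"wz": 0},{"fingers": 0.25,"tx": 0,"ty": 0.05,"tz": 9.5,"wx": 0,"wy": 0,"wz": 0},{"fingers": 0.25,"tx": 0,"ty": 0.05,"tz": 11.4,"wx": 0,"wy": 0,"wz": 0},{"fingers": 1,"tx": 0,"ty": 0.05,"tz": 11.4,"wx": 0,"wy": 0,"wz": 0},{"fingers": 1,"tx": 0,"ty": 0.05,"tz": 11.4,"wx": 0,"wy": 0,"wz": 0},{"fingers": 1,"tx": 0,"ty": 0.05,"tz": 11.4,"wx": 0,"wy": 0,"wz": 0},{"fingers": 1,"tx": 0,"ty": 0.05,"tz": 11.4,"wx": 0,"wy": 0,"wz": 0},{"fingers": 1,"tx": 0,"ty": 0.05,"tz": 11.4,"wx": 0,"wy": 0,"wz": 0},{"fingers": 1,"tx": 0,"ty": 0.05,"tz": 11.4,"wx": 0,"wy": 0,"wz": 0},{"fingers": 1,"tx": 0,"ty": 0.05,"tz": 11.4,"wx": 0,"wy": 0,"wz": 0}]}}

```text
time_s: 30.15
ee_pos: [0.6133, -0.3258, 0.0994]
tool_rot: [2.618, 1.733, 0.002]
ft_force: [-1.1, 1.0, 7.4]
grip_width: 0.471
gripper_force: 30.0
```

```bash
python3 st.py
```

```text
w 44.3 F 30.0 ft [-1.1  1.   7.4] tq [ 0.11  0.17 -0.03] p [ 0.6133 -0.3258  0.0994] xang 67.0 t 30.1
```

Request:
{"name": "apply_moves", "arguments": {"targets": [{"fingers": 1,"tx": 0,"ty": 0,"tz": 0,"wx": 0,"wy": 0,"wz": 0.07},{"fingers": 1,"tx": 0,"ty": 0,"tz": 0,"wx": 0,"wy": 0,"wz": 0.14},{"fingers": 1,"tx": 0,"ty": 0,"tz": 0,"wx": 0,"wy": 0,"wz": 0.14}]}}

```text
time_s: 30.4
ee_pos: [0.6133, -0.3259, 0.0994]
tool_rot: [2.736, 1.54, 0.003]
ft_force: [0.3, -0.3, 7.9]
grip_width: 0.469
gripper_force: 30.0
```

```bash
python3 st.py
```

```text
w 44.1 F 30.0 ft [ 0.3 -0.3  7.9] tq [ 0.04  0.03 -0.13] p [ 0.6133 -0.3259  0.0994] xang 58.7 t 30.4
```

Turns freely clockwise, so this port is left-handed.

Request:
{"name": "apply_moves", "arguments": {"targets": [{"fingers": 1,"tx": 0,"ty": 0,"tz": 0,"wx": 0,"wy": 0,"wz": 0.125},{"fingers": 1,"tx": 0,"ty": 0,"tz": 0,"wx": 0,"wy": 0,"wz": 0.25},{"fingers": 1,"tx": 0,"ty": 0,"tz": 0,"wx": 0,"wy": 0,"wz": 0.375},{"fingers": 1,"tx": 0,"ty": 0,"tz": 0,"wx": 0,"wy": 0,"wz": 0.5},{"fingers": 1,"tx": 0,"ty": 0,"tz": 0,"wx": 0,"wy": 0,"wz": 0.625},{"fingers": 1,"tx": 0,"ty": 0,"tz": 0,"wx": 0,"wy": 0,"wz": 0.75},{"fingers": 1,"tx": 0,"ty": 0,"tz": 0,"wx": 0,"wy": 0,"wz": 0.875},{"fingers": 1,"tx": 0,"ty": 0,"tz": 0,"wx": 0,"wy": 0,"wz": 1.0},{"fingers": 1,"tx": 0,"ty": 0,"tz": 0,"wx": 0,"wy": 0,"wz": 1.125},{"fingers": 1,"tx": 0,"ty": 0,"tz": 0,"wx": 0,"wy": 0,"wz": 1.25},{"fingers": 1,"tx": 0,"ty": 0,"tz": 0,"wx": 0,"wy": 0,"wz": 1.375},{"fingers": 1,"tx": 0,"ty": 0,"tz": 0,"wx": 0,"wy": 0,"wz": 1.5}]}}

```text
time_s: 31.4
ee_pos: [0.6135, -0.3268, 0.0994]
tool_rot: [3.051, -0.741, 0.006]
ft_force: [0.9, -7.9, 4.9]
grip_width: 0.463
gripper_force: 30.0
```

```bash
python3 st.py
```

```text
w 43.5 F 30.0 ft [ 0.9 -7.9  4.9] tq [-1.41 -0.12  0.14] p [ 0.6135 -0.3268  0.0994] xang -27.3 t 31.4
```

Request:
{"name": "apply_moves", "arguments": {"targets": [{"fingers": 1,"tx": 0,"ty": 0,"tz": 0,"wx": 0,"wy": 0,"wz": 0.12},{"fingers": 1,"tx": 0,"ty": 0,"tz": 0,"wx": 0,"wy": 0,"wz": 0.2},{"fingers": 1,"tx": 0,"ty": 0,"tz": 0,"wx": 0,"wy": 0,"wz": 0.2},{"fingers": 1,"tx": 0,"ty": 0,"tz": -0.5,"wx": 0,"wy": 0,"wz": 0.2},{"fingers": 1,"tx": 0,"ty": 0,"tz": -1,"wx": 0,"wy": 0,"wz": 0.2}]}}

```text
time_s: 31.82
ee_pos: [0.6125, -0.3268, 0.1073]
tool_rot: [2.965, -1.034, 0.001]
ft_force: [3.4, -9.8, -8.3]
grip_width: 0.469
gripper_force: 30.0
```

```bash
python3 st.py
```

```text
w 44.1 F 30.0 ft [ 3.4 -9.8 -8.3] tq [-1.59 -0.67 -0.02] p [ 0.6125 -0.3268  0.1073] xang -38.5 t 31.8
```

Request:
{"name": "apply_moves", "arguments": {"targets": [{"fingers": 1,"tx": 0,"ty": 0,"tz": -1,"wx": 0,"wy": 0,"wz": 0},{"fingers": 1,"tx": 0,"ty": 0,"tz": -2.5,"wx": 0,"wy": 0,"wz": 0},{"fingers": 1,"tx": 0,"ty": 0,"tz": -5,"wx": 0,"wy": 0,"wz": 0},{"fingers": 1,"tx": 0,"ty": 0,"tz": -9,"wx": 0,"wy": 0,"wz": 0},{"fingers": 1,"tx": 0,"ty": 0,"tz": -13,"wx": 0,"wy": 0,"wz": 0},{"fingers": 1,"tx": 0,"ty": 0,"tz": -16,"wx": 0,"wy": 0,"wz": 0}]}}

```text
time_s: 32.32
ee_pos: [0.6127, -0.3256, 0.2716]
tool_rot: [2.967, -1.033, 0.004]
ft_force: [-0.5, 0.1, -1.7]
grip_width: 0.467
gripper_force: 30.0
```

```bash
python3 st.py; python3 -c "
from h import *
print(slot(16,-42));go([*slot(16,-42),.28],85)"
```

```text
w 43.9 F 30.0 ft [-0.5  0.1 -1.7] tq [0.03 0.03 0.07] p [ 0.6127 -0.3256  0.2716] xang -38.4 t 32.3
[0.5697356 0.2312768]
t [-37.96 -40.97  -0.9 ] w [ 2.000e-03 -2.000e-03 -2.154e+00] j [-0.54  0.61  0.93  0.    1.6   1.7 ] t_s 32.3
```

Request:
{"name": "apply_moves", "arguments": {"targets": [{"fingers": 1,"tx": -38,"ty": -41,"tz": -1,"wx": 0,"wy": 0,"wz": -2.15},{"fingers": 1,"tx": -38,"ty": -41,"tz": -1,"wx": 0,"wy": 0,"wz": -2.15},{"fingers": 1,"tx": -38,"ty": -41,"tz": -1,"wx": 0,"wy": 0,"wz": -2.15},{"fingers": 1,"tx": -38,"ty": -41,"tz": -1,"wx": 0,"wy": 0,"wz": -2.15},{"fingers": 1,"tx": -38,"ty": -41,"tz": -1,"wx": 0,"wy": 0,"wz": -2.15},{"fingers": 1,"tx": -38,"ty": -41,"tz": -1,"wx": 0,"wy": 0,"wz": -2.15},{"fingers": 1,"tx": -38,"ty": -41,"tz": -1,"wx": 0,"wy": 0,"wz": -2.15},{"fingers": 1,"tx": -38,"ty": -41,"tz": -1,"wx": 0,"wy": 0,"wz": -2.15},{"fingers": 1,"tx": -38,"ty": -41,"tz": -1,"wx": 0,"wy": 0,"wz": -2.15},{"fingers": 1,"tx": -38,"ty": -41,"tz": -1,"wx": 0,"wy": 0,"wz": -2.15},{"fingers": 1,"tx": -38,"ty": -41,"tz": -1,"wx": 0,"wy": 0,"wz": -2.15},{"fingers": 1,"tx": -38,"ty": -41,"tz": -1,"wx": 0,"wy": 0,"wz": -2.15}]}}

```text
time_s: 33.32
ee_pos: [0.5736, 0.1748, 0.2775]
tool_rot: [-2.871, -1.275, -0.002]
ft_force: [1.4, -0.2, -1.8]
grip_width: 0.465
gripper_force: 30.0
```

```bash
python3 st.py; python3 -c "
from h import *
go([*slot(16,-42),.28],85)"
```

```text
w 43.7 F 30.0 ft [ 1.4 -0.2 -1.8] tq [ 0.01 -0.06  0.02] p [0.5736 0.1748 0.2775] xang 47.9 t 33.3
t [ 3.93 -4.07 -0.24] w [ 0.    -0.001 -0.648] j [0.23 0.37 1.26 0.   1.51 0.97] t_s 33.3
```

Request:
{"name": "apply_moves", "arguments": {"targets": [{"fingers": 1,"tx": 3.9,"ty": -4.1,"tz": -0.2,"wx": 0,"wy": 0,"wz": -0.648},{"fingers": 1,"tx": 3.9,"ty": -4.1,"tz": -0.2,"wx": 0,"wy": 0,"wz": -0.648},{"fingers": 1,"tx": 3.9,"ty": -4.1,"tz": -0.2,"wx": 0,"wy": 0,"wz": -0.648},{"fingers": 1,"tx": 3.9,"ty": -4.1,"tz": -0.2,"wx": 0,"wy": 0,"wz": -0.648},{"fingers": 1,"tx": 3.9,"ty": -4.1,"tz": -0.2,"wx": 0,"wy": 0,"wz": -0.648},{"fingers": 1,"tx": 3.9,"ty": -4.1,"tz": -0.2,"wx": 0,"wy": 0,"wz": -0.648},{"fingers": 1,"tx": 3.9,"ty": -4.1,"tz": -0.2,"wx": 0,"wy": 0,"wz": -0.648}]}}

```text
time_s: 33.9
ee_pos: [0.5702, 0.2293, 0.2791]
tool_rot: [-2.324, -2.113, -0.001]
ft_force: [0.7, -0.5, -1.6]
grip_width: 0.468
gripper_force: 30.0
```

```bash
python3 st.py; python3 -c "
from h import *
snap('wrist','w6');print(proj('wrist',[*slot(16,-42),.004]))
go([*slot(16,-42),.012],85)"
```

```text
w 44.0 F 30.0 ft [ 0.7 -0.5 -1.6] tq [-0.05 -0.08 -0.03] p [0.5702 0.2293 0.2791] xang 84.6 t 33.9
[np.float64(318.36564231617), np.float64(196.96427772686047)]
t [ 0.17 -0.07 26.69] w [-0.    -0.001 -0.01 ] j [0.32 0.41 1.21 0.   1.53 0.42] t_s 34.0
```

View pics/w6.png

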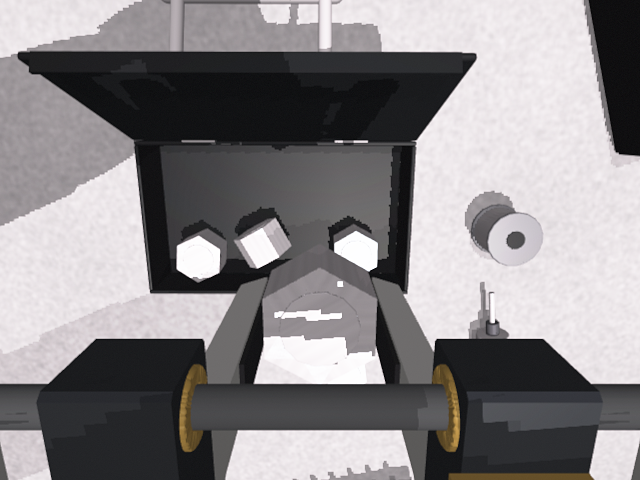

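The box holds two upright caps at (200,255) and (357,248), and one lying on its side at (263,242), which still fits under the lid. Shifting this slot slightly away from the tipped cap.

Request:
{"name": "apply_moves", "arguments": {"targets": [{"fingers": 1,"tx": 0.8,"ty": 0.6,"tz": 3,"wx": 0,"wy": 0,"wz": 0},{"fingers": 1,"tx": 0.8,"ty": 0.6,"tz": 7,"wx": 0,"wy": 0,"wz": 0},{"fingers": 1,"tx": 0.8,"ty": 0.6,"tz": 11,"wx": 0,"wy": 0,"wz": 0},{"fingers": 1,"tx": 0.8,"ty": 0.6,"tz": 15,"wx": 0,"wy": 0,"wz": 0},{"fingers": 1,"tx": 0.8,"ty": 0.6,"tz": 19,"wx": 0,"wy": 0,"wz": 0},{"fingers": 1,"tx": 0.8,"ty": 0.6,"tz": 22,"wx": 0,"wy": 0,"wz": 0},{"fingers": 1,"tx": 0.8,"ty": 0.6,"tz": 24.5,"wx": 0,"wy": 0,"wz": 0},{"fingers": 1,"tx": 0.8,"ty": 0.6,"tz": 26,"wx": 0,"wy": 0,"wz": 0},{"fingers": 1,"tx": 0.8,"ty": 0.6,"tz": 26.7,"wx": 0,"wy": 0,"wz": 0},{"fingers": 1,"tx": 0.8,"ty": 0.6,"tz": 26.7,"wx": 0,"wy": 0,"wz": 0}]}}

```text
time_s: 34.78
ee_pos: [0.5764, 0.2368, 0.0108]
tool_rot: [-2.324, -2.111, 0.002]
ft_force: [-0.3, 0.2, -1.3]
grip_width: 0.466
gripper_force: 30.0
```

```bash
python3 st.py
```

```text
w 43.8 F 30.0 ft [-0.3  0.2 -1.3] tq [-0.02 -0.08 -0.08] p [0.5764 0.2368 0.0108] xang 84.5 t 34.8
```

Request:
{"name": "apply_moves", "arguments": {"targets": [{"fingers": 0.45,"tx": 0,"ty": 0,"tz": 0,"wx": 0,"wy": 0,"wz": 0},{"fingers": 0.45,"tx": 0,"ty": 0,"tz": 0,"wx": 0,"wy": 0,"wz": 0},{"fingers": 0.45,"tx": 0,"ty": 0,"tz": -1,"wx": 0,"wy": 0,"wz": 0},{"fingers": 0.45,"tx": 0,"ty": 0,"tz": -4,"wx": 0,"wy": 0,"wz": 0},{"fingers": 0.45,"tx": 0,"ty": 0,"tz": -8,"wx": 0,"wy": 0,"wz": 0},{"fingers": 0.45,"tx": 0,"ty": 0,"tz": -12,"wx": 0,"wy": 0,"wz": 0},{"fingers": 0.45,"tx": 0,"ty": 0,"tz": -16,"wx": 0,"wy": 0,"wz": 0},{"fingers": 0.45,"tx": 0,"ty": 0,"tz": -20,"wx": 0,"wy": 0,"wz": 0}]}}

```text
time_s: 35.45
ee_pos: [0.5767, 0.2366, 0.2153]
tool_rot: [-2.323, -2.114, -0.003]
ft_force: [1.0, 0.3, -0.5]
grip_width: 0.544
gripper_force: 0.0
```

```bash
python3 st.py; python3 -c "
from caps import *
im=snap('top','t7')
m=(im.min(2)>175)
print(*[r for r in hexes(im,'top',.034,185,150)],sep='\n')
cv2.imwrite('pics/t7c.png',cv2.cvtColor(cv2.resize(im[140:345,190:450],None,fx=2.9,fy=2.9),cv2.COLOR_RGB2BGR))"
```

```text
w 51.2 F 0.0 ft [ 1.   0.3 -0.5] tq [-0.01 -0.01 -0.02] p [0.5767 0.2366 0.2153] xang 84.6 t 35.5
(array([ 0.1194, -0.3946]), 'edge dir mod60 39.0', 'w 0.078-0.135', 'px', array([539., 460.]), 517.5)
(array([ 0.1493, -0.2189]), 'edge dir mod60 53.5', 'w 0.064-0.144', 'px', array([451., 440.]), 515.5)
(array([ 0.2988, -0.1276]), 'edge dir mod60 32.6', 'w 0.140-0.204', 'px', array([400., 374.]), 2793.0)
(array([ 0.3047, -0.5903]), 'edge dir mod60 46.1', 'w 0.153-0.179', 'px', array([619., 370.]), 1505.5)
(array([0.4321, 0.588 ]), 'edge dir mod60 42.9', 'w 0.041-0.085', 'px', array([ 81., 317.]), 209.5)
(array([ 0.4129, -0.414 ]), 'edge dir mod60 51.3', 'w 0.094-0.153', 'px', array([534., 321.]), 677.0)
(array([0.587 , 0.5682]), 'edge dir mod60 7.6', 'w 0.041-0.057', 'px', array([ 94., 246.]), 170.0)
(array([ 0.5771, -0.0812]), 'edge dir mod60 48.2', 'w 0.047-0.086', 'px', array([386., 247.]), 221.5)
(array([0.603 , 0.1714]), 'edge dir mod60 24.5', 'w 0.037-0.047', 'px', array([270., 237.]), 221.0)
(array([0.5912, 0.0339]), 'edge dir mod60 34.7', 'w 0.043-0.074', 'px', array([330., 240.
[... 223 characters left out ...]
8023, 0.339 ]), 'edge dir mod60 43.2', 'w 0.040-0.062', 'px', array([198., 152.]), 152.0)
(array([ 0.8069, -0.617 ]), 'edge dir mod60 39.9', 'w 0.119-0.210', 'px', array([605., 147.]), 1883.5)
(array([ 0.811 , -0.1268]), 'edge dir mod60 22.8', 'w 0.155-0.193', 'px', array([403., 152.]), 2286.0)
(array([0.9281, 0.091 ]), 'edge dir mod60 42.7', 'w 0.103-0.185', 'px', array([305.,  99.]), 1108.0)
(array([ 1.0684, -0.0804]), 'edge dir mod60 57.2', 'w 0.044-0.080', 'px', array([376.,  44.]), 157.5)
(array([1.0803, 0.0817]), 'edge dir mod60 26.5', 'w 0.056-0.073', 'px', array([309.,  42.]), 287.0)
(array([ 1.0788, -0.2133]), 'edge dir mod60 31.1', 'w 0.039-0.062', 'px', array([431.,  42.]), 156.5)
```

View pics/t7c.png

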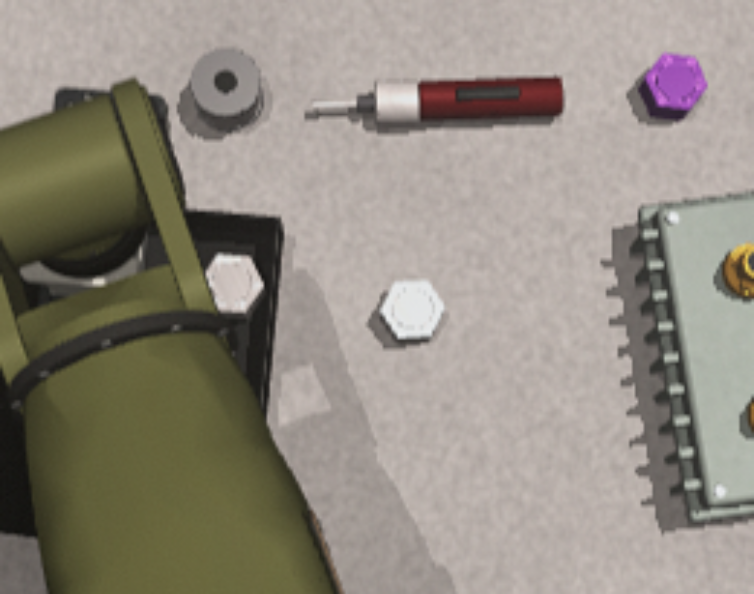

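The loose cap is at crop (412,310), full-image (332,247), unmoved. The radio's visible ports are bare, and the driver and spool are undisturbed. Moving above the loose cap.

```bash
python3 -c "
from h import *
print(ray('top',332,247,.034)); go([.581,.032,.2],88)"
```

```text
[0.57853312 0.03201778 0.034     ]
t [-20.45   2.11   2.32] w [ 0.012 -0.006 -0.059] j [0.33 0.45 1.27 0.   1.41 0.42] t_s 35.5
```

Request:
{"name": "apply_moves", "arguments": {"targets": [{"fingers": 0.25,"tx": -20.4,"ty": 2.1,"tz": 0.3,"wx": 0.012,"wy": -0.006,"wz": -0.06},{"fingers": 0.25,"tx": -20.4,"ty": 2.1,"tz": 0.3,"wx": 0.012,"wy": -0.006,"wz": -0.06},{"fingers": 0.25,"tx": -20.4,"ty": 2.1,"tz": 0.3,"wx": 0.012,"wy": -0.006,"wz": -0.06},{"fingers": 0.25,"tx": -20.4,"ty": 2.1,"tz": 0.3,"wx": 0.012,"wy": -0.006,"wz": -0.06},{"fingers": 0.25,"tx": -20.4,"ty": 2.1,"tz": 0.3,"wx": 0.012,"wy": -0.006,"wz": -0.06},{"fingers": 0.25,"tx": -20.4,"ty": 2.1,"tz": 0.3,"wx": 0.012,"wy": -0.006,"wz": -0.06},{"fingers": 0.25,"tx": -20.4,"ty": 2.1,"tz": 0.3,"wx": 0.012,"wy": -0.006,"wz": -0.06}]}}

```text
time_s: 36.08
ee_pos: [0.579, 0.03, 0.2095]
tool_rot: [-2.259, -2.177, 0.017]
ft_force: [0.4, -0.3, 0.2]
grip_width: 0.751
gripper_force: 0.0
```

```bash
python3 st.py; python3 -c "
from caps import *
im=snap('wrist','w8'); print(proj('wrist',[.5795,.032,.034]))
for r in hexes(im,'wrist',.034,225,500): print(*r)"
```

```text
w 70.6 F 0.0 ft [ 0.4 -0.3  0.2] tq [ 0.01 -0.04 -0.  ] p [0.579  0.03   0.2095] xang 87.9 t 36.1
[np.float64(321.95868001646625), np.float64(215.48908550863706)]
```

View pics/w8.png

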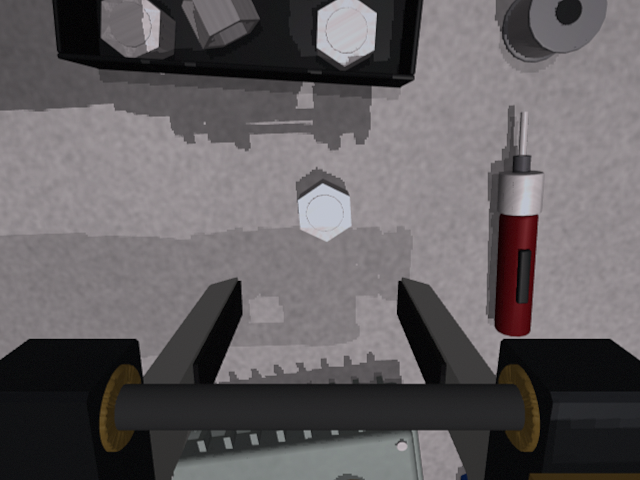

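The loose cap is at (325,211), with its flats facing the fingers.

```bash
python3 -c "
from h import *
p=ray('wrist',325,211,.034);print(p);go([p[0],p[1],.007],88)"
```

```text
[0.5822142  0.03580886 0.034     ]
t [ 0.54  0.54 20.23] w [-0.011  0.005  0.   ] j [-0.01  0.37  1.42 -0.    1.36  0.03] t_s 36.1
```

Request:
{"name": "apply_moves", "arguments": {"targets": [{"fingers": 0.25,"tx": 0.4,"ty": 0.4,"tz": 4,"wx": -0.011,"wy": 0.005,"wz": 0},{"fingers": 0.25,"tx": 0.4,"ty": 0.4,"tz": 8,"wx": -0.011,"wy": 0.005,"wz": 0},{"fingers": 0.25,"tx": 0.4,"ty": 0.4,"tz": 12,"wx": -0.011,"wy": 0.005,"wz": 0},{"fingers": 0.25,"tx": 0.4,"ty": 0.4,"tz": 16,"wx": -0.011,"wy": 0.005,"wz": 0},{"fingers": 0.25,"tx": 0.4,"ty": 0.4,"tz": 18.5,"wx": -0.011,"wy": 0.005,"wz": 0},{"fingers": 0.25,"tx": 0.4,"ty": 0.4,"tz": 20,"wx": -0.011,"wy": 0.005,"wz": 0},{"fingers": 1,"tx": 0.4,"ty": 0.4,"tz": 20,"wx": -0.011,"wy": 0.005,"wz": 0},{"fingers": 1,"tx": 0.4,"ty": 0.4,"tz": 20,"wx": -0.011,"wy": 0.005,"wz": 0},{"fingers": 1,"tx": 0.4,"ty": 0.4,"tz": 20,"wx": -0.011,"wy": 0.005,"wz": 0},{"fingers": 1,"tx": 0.4,"ty": 0.4,"tz": 20,"wx": -0.011,"wy": 0.005,"wz": 0},{"fingers": 1,"tx": 0.4,"ty": 0.4,"tz": 20,"wx": -0.011,"wy": 0.005,"wz": 0},{"fingers": 1,"tx": 0.4,"ty": 0.4,"tz": 20,"wx": -0.011,"wy": 0.005,"wz": 0}]}}

```text
time_s: 37.13
ee_pos: [0.5813, 0.035, 0.0099]
tool_rot: [2.258, 2.184, 0.002]
ft_force: [-0.8, 3.1, 7.6]
grip_width: 0.472
gripper_force: 29.4
```

```bash
python3 st.py
```

```text
w 44.3 F 29.4 ft [-0.8  3.1  7.6] tq [ 0.46  0.1  -0.01] p [0.5813 0.035  0.0099] xang 88.1 t 37.1
```

Request:
{"name": "apply_moves", "arguments": {"targets": [{"fingers": 1,"tx": 0,"ty": 0,"tz": 0,"wx": 0,"wy": 0,"wz": 0},{"fingers": 1,"tx": 0,"ty": 0,"tz": -2,"wx": 0,"wy": 0,"wz": 0},{"fingers": 1,"tx": 0,"ty": 0,"tz": -6,"wx": 0,"wy": 0,"wz": 0},{"fingers": 1,"tx": 0,"ty": 0,"tz": -10,"wx": 0,"wy": 0,"wz": 0},{"fingers": 1,"tx": 0,"ty": 0,"tz": -14,"wx": 0,"wy": 0,"wz": 0},{"fingers": 1,"tx": 0,"ty": 0,"tz": -18,"wx": 0,"wy": 0,"wz": 0},{"fingers": 1,"tx": 0,"ty": 0,"tz": -22,"wx": 0,"wy": 0,"wz": 0}]}}

```text
time_s: 37.72
ee_pos: [0.5802, 0.0346, 0.2308]
tool_rot: [-2.257, -2.183, 0.001]
ft_force: [1.2, -0.9, -2.2]
grip_width: 0.471
gripper_force: 29.4
```

```bash
python3 st.py; python3 -c "
from h import *
go([*slot(22,45),.23],85)"
```

```text
w 44.3 F 29.4 ft [ 1.2 -0.9 -2.2] tq [-0.06 -0.14 -0.01] p [0.5802 0.0346 0.2308] xang 88.1 t 37.7
t [ 20.69 -10.36   0.1 ] w [-0.001 -0.     0.054] j [-0.    0.35  1.39  0.    1.4   0.03] t_s 37.7
```

```bash
python3 -c "
from h import *
go([*slot(21,56),.23],85)"
```

```text
t [ 20.65 -11.46   0.1 ] w [-0.001 -0.     0.054] j [-0.    0.35  1.39  0.    1.4   0.03] t_s 37.7
```

Request:
{"name": "apply_moves", "arguments": {"targets": [{"fingers": 1,"tx": 20.6,"ty": -11.5,"tz": 0,"wx": 0,"wy": 0,"wz": 0.054},{"fingers": 1,"tx": 20.6,"ty": -11.5,"tz": 0,"wx": 0,"wy": 0,"wz": 0.054},{"fingers": 1,"tx": 20.6,"ty": -11.5,"tz": 0,"wx": 0,"wy": 0,"wz": 0.054},{"fingers": 1,"tx": 20.6,"ty": -11.5,"tz": 0,"wx": 0,"wy": 0,"wz": 0.054},{"fingers": 1,"tx": 20.6,"ty": -11.5,"tz": 0,"wx": 0,"wy": 0,"wz": 0.054},{"fingers": 1,"tx": 20.6,"ty": -11.5,"tz": 0,"wx": 0,"wy": 0,"wz": 0.054},{"fingers": 1,"tx": 20.6,"ty": -11.5,"tz": 0,"wx": 0,"wy": 0,"wz": 0.054},{"fingers": 1,"tx": 20.6,"ty": -11.5,"tz": 0,"wx": 0,"wy": 0,"wz": 0.054}]}}

```text
time_s: 38.38
ee_pos: [0.472, 0.2453, 0.2289]
tool_rot: [-2.313, -2.125, 0.001]
ft_force: [0.9, 0.7, -2.3]
grip_width: 0.475
gripper_force: 29.4
```

```bash
python3 st.py; python3 -c "
from h import *
go([*slot(21,56),.014],85)"
```

```text
w 44.7 F 29.4 ft [ 0.9  0.7 -2.3] tq [-0.05 -0.12 -0.03] p [0.472  0.2453 0.2289] xang 85.1 t 38.4
t [-0.05  0.09 21.49] w [-0.001 -0.     0.003] j [0.41 0.24 1.54 0.   1.36 0.49] t_s 38.4
```

Request:
{"name": "apply_moves", "arguments": {"targets": [{"fingers": 1,"tx": 0,"ty": 0.1,"tz": 3,"wx": 0,"wy": 0,"wz": 0},{"fingers": 1,"tx": 0,"ty": 0.1,"tz": 7,"wx": 0,"wy": 0,"wz": 0},{"fingers": 1,"tx": 0,"ty": 0.1,"tz": 11,"wx": 0,"wy": 0,"wz": 0},{"fingers": 1,"tx": 0,"ty": 0.1,"tz": 15,"wx": 0,"wy": 0,"wz": 0},{"fingers": 1,"tx": 0,"ty": 0.1,"tz": 18,"wx": 0,"wy": 0,"wz": 0},{"fingers": 1,"tx": 0,"ty": 0.1,"tz": 20,"wx": 0,"wy": 0,"wz": 0},{"fingers": 1,"tx": 0,"ty": 0.1,"tz": 21.2,"wx": 0,"wy": 0,"wz": 0},{"fingers": 1,"tx": 0,"ty": 0.1,"tz": 21.2,"wx": 0,"wy": 0,"wz": 0},{"fingers": 0.45,"tx": 0,"ty": 0.1,"tz": 21.2,"wx": 0,"wy": 0,"wz": 0},{"fingers": 0.45,"tx": 0,"ty": 0.1,"tz": 21.2,"wx": 0,"wy": 0,"wz": 0},{"fingers": 0.45,"tx": 0,"ty": 0.1,"tz": 21.2,"wx": 0,"wy": 0,"wz": 0}]}}

```text
time_s: 39.3
ee_pos: [0.4742, 0.2445, 0.0181]
tool_rot: [-2.316, -2.122, -0.002]
ft_force: [-0.3, 0.7, -0.7]
grip_width: 0.551
gripper_force: 0.0
```

```bash
python3 st.py
```

```text
w 51.8 F 0.0 ft [-0.3  0.7 -0.7] tq [-0.06 -0.09  0.06] p [0.4742 0.2445 0.0181] xang 85.0 t 39.3
```

Request:
{"name": "apply_moves", "arguments": {"targets": [{"fingers": 0.45,"tx": 0,"ty": 0,"tz": -1,"wx": 0,"wy": 0,"wz": 0},{"fingers": 0.45,"tx": 0,"ty": 0,"tz": -4,"wx": 0,"wy": 0,"wz": 0},{"fingers": 0.45,"tx": 0,"ty": 0,"tz": -8,"wx": 0,"wy": 0,"wz": 0},{"fingers": 0.45,"tx": 0,"ty": 0,"tz": -12,"wx": 0,"wy": 0,"wz": 0},{"fingers": 0.45,"tx": 0,"ty": 0,"tz": -16,"wx": 0,"wy": 0,"wz": 0},{"fingers": 0.45,"tx": 0,"ty": 0,"tz": -20,"wx": 0,"wy": 0,"wz": 0},{"fingers": 0.45,"tx": 0,"ty": 0,"tz": -24,"wx": 0,"wy": 0,"wz": 0},{"fingers": 0.45,"tx": -8,"ty": 4,"tz": -28,"wx": 0,"wy": 0,"wz": 0},{"fingers": 0.45,"tx": -8,"ty": 4,"tz": -30,"wx": 0,"wy": 0,"wz": 0},{"fingers": 0.62,"tx": -8,"ty": 4,"tz": -30,"wx": 0,"wy": 0,"wz": 0}]}}

```text
time_s: 40.13
ee_pos: [0.5071, 0.159, 0.3208]
tool_rot: [2.316, 2.121, 0.004]
ft_force: [0.2, 0.6, -0.1]
grip_width: 0.506
gripper_force: 0.0
```

```bash
python3 st.py; python3 -c "
from h import *
snap('wrist','w9')
a=1.9+np.radians(18.8)
h=np.array([.533,.295])-np.array([.0872,.9962])*.1458*np.cos(a); z=.06+.1458*np.sin(a); print('handle',h,z,proj('wrist',[*h,z]))
go([*h,.34],175)"
```

```text
w 47.6 F 0.0 ft [ 0.2  0.6 -0.1] tq [-0.1  -0.08 -0.02] p [0.5071 0.159  0.3208] xang 85.0 t 40.1
handle [0.54076813 0.38374556] 0.17541952873311195 [np.float64(336.0261152472674), np.float64(-116.31504038195916)]
t [22.86  1.2  -1.65] w [ 0.006  0.003 -1.573] j [ 0.23  0.19  1.38 -0.    1.56  0.32] t_s 40.2
```

View pics/w9.png

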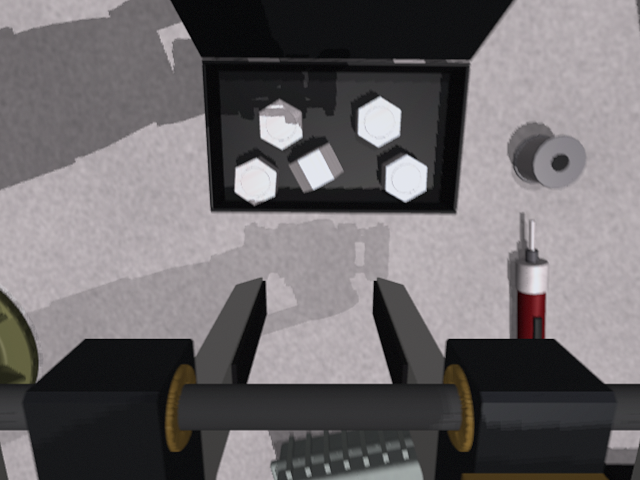

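All five caps lie inside the box, at (256,181), (280,124), (379,121), (405,177) and, on its side, (316,167). Moving above the handle.

Request:
{"name": "apply_moves", "arguments": {"targets": [{"fingers": 0.68,"tx": 22.8,"ty": 1.2,"tz": -1.6,"wx": 0,"wy": 0,"wz": -1.573},{"fingers": 0.68,"tx": 22.8,"ty": 1.2,"tz": -1.6,"wx": 0,"wy": 0,"wz": -1.573},{"fingers": 0.68,"tx": 22.8,"ty": 1.2,"tz": -1.6,"wx": 0,"wy": 0,"wz": -1.573},{"fingers": 0.68,"tx": 22.8,"ty": 1.2,"tz": -1.6,"wx": 0,"wy": 0,"wz": -1.573},{"fingers": 0.68,"tx": 22.8,"ty": 1.2,"tz": -1.6,"wx": 0,"wy": 0,"wz": -1.573},{"fingers": 0.68,"tx": 22.8,"ty": 1.2,"tz": -1.6,"wx": 0,"wy": 0,"wz": -1.573},{"fingers": 0.68,"tx": 22.8,"ty": 1.2,"tz": -1.6,"wx": 0,"wy": 0,"wz": -1.573},{"fingers": 0.68,"tx": 22.8,"ty": 1.2,"tz": -1.6,"wx": 0,"wy": 0,"wz": -1.573},{"fingers": 0.68,"tx": 22.8,"ty": 1.2,"tz": -1.6,"wx": 0,"wy": 0,"wz": -1.573},{"fingers": 0.68,"tx": 22.8,"ty": 1.2,"tz": -1.6,"wx": 0,"wy": 0,"wz": -1.573},{"fingers": 0.68,"tx": 22.8,"ty": 1.2,"tz": -1.6,"wx": 0,"wy": 0,"wz": -1.573},{"fingers": 0.68,"tx": 22.8,"ty": 1.2,"tz": -1.6,"wx": 0,"wy": 0,"wz": -1.573}]}}

```text
time_s: 41.18
ee_pos: [0.5381, 0.3872, 0.3338]
tool_rot: [-0.238, -3.132, -0.001]
ft_force: [-0.3, -0.4, 0.1]
grip_width: 0.321
gripper_force: 0.0
```

```bash
python3 st.py; python3 -c "
from h import *
snap('wrist','w10');print(proj('wrist',[.5408,.3837,.1754]))
go([.5408,.3837,.156],175)"
```

```text
w 30.2 F 0.0 ft [-0.3 -0.4  0.1] tq [ 0.02 -0.13  0.01] p [0.5381 0.3872 0.3338] xang 171.3 t 41.2
[np.float64(316.02577495918547), np.float64(225.81834641961152)]
t [-0.33 -0.32 17.78] w [ 0.001 -0.001 -0.055] j [ 0.57  0.53  0.92  0.    1.7  -0.86] t_s 41.2
```

View pics/w10.png

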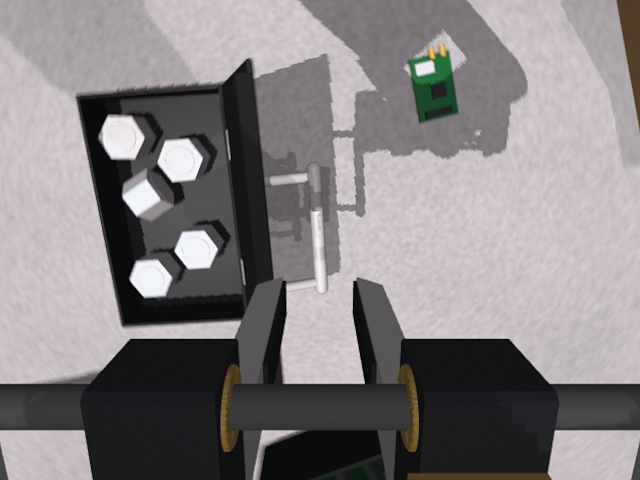

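The handle bar runs from (313,168) to (321,288). Its middle at (317,228) matches the prediction, so descend and grip.

Request:
{"name": "apply_moves", "arguments": {"targets": [{"fingers": 0.68,"tx": -0.3,"ty": -0.3,"tz": 4,"wx": 0,"wy": 0,"wz": -0.055},{"fingers": 0.68,"tx": -0.3,"ty": -0.3,"tz": 8,"wx": 0,"wy": 0,"wz": -0.055},{"fingers": 0.68,"tx": -0.3,"ty": -0.3,"tz": 12,"wx": 0,"wy": 0,"wz": -0.055},{"fingers": 0.68,"tx": -0.3,"ty": -0.3,"tz": 15.5,"wx": 0,"wy": 0,"wz": -0.055},{"fingers": 0.68,"tx": -0.3,"ty": -0.3,"tz": 17.6,"wx": 0,"wy": 0,"wz": -0.055},{"fingers": 1,"tx": -0.3,"ty": -0.3,"tz": 17.6,"wx": 0,"wy": 0,"wz": -0.055},{"fingers": 1,"tx": -0.3,"ty": -0.3,"tz": 17.6,"wx": 0,"wy": 0,"wz": -0.055},{"fingers": 1,"tx": -0.3,"ty": -0.3,"tz": 17.6,"wx": 0,"wy": 0,"wz": -0.055},{"fingers": 1,"tx": -0.3,"ty": -0.3,"tz": 17.6,"wx": 0,"wy": 0,"wz": -0.055},{"fingers": 1,"tx": -0.3,"ty": -0.3,"tz": 17.6,"wx": 0,"wy": 0,"wz": -0.055},{"fingers": 1,"tx": -0.3,"ty": -0.3,"tz": 17.6,"wx": 0,"wy": 0,"wz": -0.055}]}}

```text
time_s: 42.15
ee_pos: [0.5415, 0.3847, 0.159]
tool_rot: [0.162, 3.136, 0.005]
ft_force: [1.2, 5.0, 6.0]
grip_width: 0.102
gripper_force: 30.0
```

```bash
python3 st.py; python3 -c "
import math
r=14.58;a0=math.radians(127.7)
for d in [0,6,12,18,24,30,36,42,48,54,60,66,72,78,84,90,96,102,106,109]:
  a=a0-math.radians(d); print(d,round(-r*(math.cos(a)-math.cos(a0)),2),round(-r*(math.sin(a)-math.sin(a0)),2))"
```

```text
w 9.6 F 30.0 ft [1.2 5.  6. ] tq [ 0.83 -0.37  0.03] p [0.5415 0.3847 0.159 ] xang 174.1 t 42.1
0 -0.0 -0.0
6 -1.25 -0.87
12 -2.59 -1.6
18 -4.0 -2.19
24 -5.46 -2.63
30 -6.96 -2.91
36 -8.48 -3.04
42 -10.01 -3.0
48 -11.52 -2.81
54 -13.01 -2.46
60 -14.45 -1.95
66 -15.83 -1.3
72 -17.13 -0.51
78 -18.35 0.42
84 -19.46 1.46
90 -20.45 2.62
96 -21.32 3.87
102 -22.05 5.21
106 -22.46 6.15
109 -22.73 6.86
```

Gripped. Following the closing arc.

Request:
{"name": "apply_moves", "arguments": {"targets": [{"fingers": 1,"tx": 0,"ty": -0.6,"tz": -0.45,"wx": 0,"wy": 0,"wz": 0},{"fingers": 1,"tx": 0,"ty": -1.25,"tz": -0.85,"wx": 0,"wy": 0,"wz": 0},{"fingers": 1,"tx": 0,"ty": -2.6,"tz": -1.6,"wx": 0,"wy": 0,"wz": 0},{"fingers": 1,"tx": 0,"ty": -4.0,"tz": -2.2,"wx": 0,"wy": 0,"wz": 0},{"fingers": 1,"tx": 0,"ty": -5.45,"tz": -2.6,"wx": 0,"wy": 0,"wz": 0},{"fingers": 1,"tx": 0,"ty": -6.95,"tz": -2.9,"wx": 0,"wy": 0,"wz": 0},{"fingers": 1,"tx": 0,"ty": -8.5,"tz": -3.0,"wx": 0,"wy": 0,"wz": 0},{"fingers": 1,"tx": 0,"ty": -10.0,"tz": -3.0,"wx": 0,"wy": 0,"wz": 0},{"fingers": 1,"tx": 0,"ty": -11.5,"tz": -2.8,"wx": 0,"wy": 0,"wz": 0},{"fingers": 1,"tx": 0,"ty": -13.0,"tz": -2.45,"wx": 0,"wy": 0,"wz": 0},{"fingers": 1,"tx": 0,"ty": -14.45,"tz": -1.95,"wx": 0,"wy": 0,"wz": 0}]}}

```text
time_s: 43.07
ee_pos: [0.5261, 0.2393, 0.1771]
tool_rot: [-0.162, -3.137, -0.002]
ft_force: [1.1, 2.8, -1.0]
grip_width: 0.102
gripper_force: 30.0
```

```bash
python3 st.py
```

```text
w 9.6 F 30.0 ft [ 1.1  2.8 -1. ] tq [ 0.67 -0.44  0.02] p [0.5261 0.2393 0.1771] xang 174.1 t 43.1
```

Request:
{"name": "apply_moves", "arguments": {"targets": [{"fingers": 1,"tx": 0,"ty": -1.4,"tz": 0.65,"wx": 0,"wy": 0,"wz": 0},{"fingers": 1,"tx": 0,"ty": -2.7,"tz": 1.45,"wx": 0,"wy": 0,"wz": 0},{"fingers": 1,"tx": 0,"ty": -3.9,"tz": 2.35,"wx": 0,"wy": 0,"wz": 0},{"fingers": 1,"tx": 0,"ty": -5.0,"tz": 3.4,"wx": 0,"wy": 0,"wz": 0},{"fingers": 1,"tx": 0,"ty": -6.0,"tz": 4.55,"wx": 0,"wy": 0,"wz": 0},{"fingers": 1,"tx": 0,"ty": -6.9,"tz": 5.8,"wx": 0,"wy": 0,"wz": 0},{"fingers": 1,"tx": 0,"ty": -7.6,"tz": 7.15,"wx": 0,"wy": 0,"wz": 0},{"fingers": 1,"tx": 0,"ty": -8.0,"tz": 8.1,"wx": 0,"wy": 0,"wz": 0},{"fingers": 1,"tx": 0,"ty": -8.1,"tz": 8.4,"wx": 0,"wy": 0,"wz": 0},{"fingers": 1,"tx": 0,"ty": -8.1,"tz": 8.4,"wx": 0,"wy": 0,"wz": 0}]}}

```text
time_s: 43.9
ee_pos: [0.5175, 0.1592, 0.0925]
tool_rot: [-0.162, -3.136, -0.0]
ft_force: [-0.3, -0.8, -0.3]
grip_width: 0.105
gripper_force: 30.0
```

```bash
python3 st.py
```

```text
w 9.9 F 30.0 ft [-0.3 -0.8 -0.3] tq [-0.02 -0.04  0.06] p [0.5175 0.1592 0.0925] xang 174.1 t 43.9
```

Request:
{"name": "apply_moves", "arguments": {"targets": [{"fingers": 1,"tx": 0,"ty": -0.05,"tz": 0.25,"wx": 0,"wy": 0,"wz": 0},{"fingers": 1,"tx": 0,"ty": -0.05,"tz": 0.25,"wx": 0,"wy": 0,"wz": 0},{"fingers": 0.5,"tx": 0,"ty": -0.05,"tz": 0.25,"wx": 0,"wy": 0,"wz": 0},{"fingers": 0.5,"tx": 0,"ty": -0.05,"tz": 0.25,"wx": 0,"wy": 0,"wz": 0},{"fingers": 0.5,"tx": 0,"ty": -0.05,"tz": 0.25,"wx": 0,"wy": 0,"wz": 0},{"fingers": 0.5,"tx": 0,"ty": -0.05,"tz": 0.25,"wx": 0,"wy": 0,"wz": 0},{"fingers": 0.5,"tx": 0,"ty": -0.05,"tz": -3,"wx": 0,"wy": 0,"wz": 0},{"fingers": 0.5,"tx": 0,"ty": -0.05,"tz": -7,"wx": 0,"wy": 0,"wz": 0},{"fingers": 0.5,"tx": 0,"ty": -0.05,"tz": -11,"wx": 0,"wy": 0,"wz": 0},{"fingers": 0.5,"tx": 0,"ty": -0.05,"tz": -15,"wx": 0,"wy": 0,"wz": 0},{"fingers": 0.5,"tx": 0,"ty": -25,"tz": -19,"wx": 0,"wy": 0,"wz": 0},{"fingers": 0.5,"tx": 0,"ty": -25,"tz": -19,"wx": 0,"wy": 0,"wz": 0}]}}

```text
time_s: 44.9
ee_pos: [0.5094, 0.0772, 0.2571]
tool_rot: [0.156, 3.136, 0.001]
ft_force: [1.1, -0.4, 0.3]
grip_width: 0.502
gripper_force: 0.0
```

Request:
{"name": "apply_moves", "arguments": {"targets": [{"fingers": 0.5,"tx": 0,"ty": -20,"tz": 0,"wx": 0,"wy": 0,"wz": 0},{"fingers": 0.5,"tx": 0,"ty": -20,"tz": 0,"wx": 0,"wy": 0,"wz": 0},{"fingers": 0.5,"tx": 0,"ty": -20,"tz": 0,"wx": 0,"wy": 0,"wz": 0},{"fingers": 0.5,"tx": 0,"ty": -20,"tz": 0,"wx": 0,"wy": 0,"wz": 0},{"fingers": 0.5,"tx": 0,"ty": -20,"tz": 0,"wx": 0,"wy": 0,"wz": 0},{"fingers": 0.5,"tx": 0,"ty": -20,"tz": 0,"wx": 0,"wy": 0,"wz": 0}]}}

```text
time_s: 45.4
ee_pos: [0.4878, -0.1265, 0.2548]
tool_rot: [-0.169, -3.135, 0.001]
ft_force: [0.6, 0.3, -0.3]
grip_width: 0.502
gripper_force: 0.0
```

```bash
python3 st.py; python3 -c "
from h import *
snap('scene','s11')"
```

```text
w 47.2 F 0.0 ft [ 0.6  0.3 -0.3] tq [ 0.07 -0.16 -0.03] p [ 0.4878 -0.1265  0.2548] xang 173.8 t 45.4
```

View pics/s11.png

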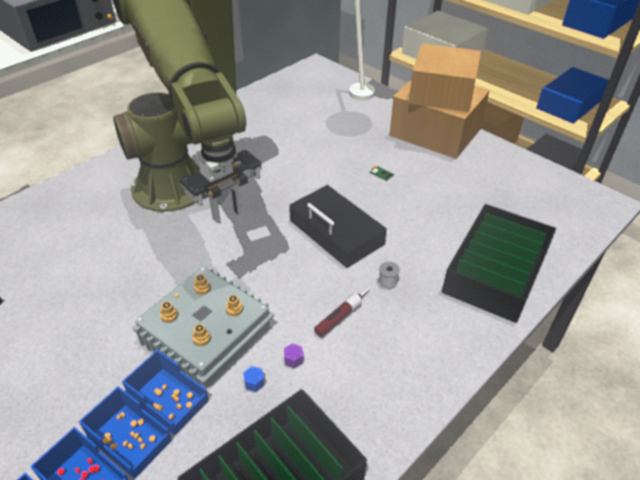

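The lid is shut at (338,225), all four ports are bare brass, and the driver, spool, board and look-alikes are untouched.

```bash
python3 -c "
from rig import job
print(job.hand_in())"
```

```text
the job is handed in; nothing more can be done
None
```

The job is done and handed in at about 45 s: all four ports are bare, all five caps are in the shut box (one lies on its side), and the screwdriver, spool, board and look-alike caps were left where they were.

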